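# Unstack the incubated culture dishes and set each where it is needed next

### The job

The culture dishes have come out of the incubator in two stacks. Take the stacks apart and set each dish, level and right way up, where it is needed next: the red one in the middle of the light box's lit window, the black one in the middle of the balance pan, the green one in the middle of the turntable, the yellow one in the middle of the warming plate, and the small violet one flat on the floor of the discard tray, near its middle. Keep every dish upright, and lower each one into place rather than letting it drop.

Things in the scene. Friction and masses are not known exactly. Their poses are not given: they have to be found in the camera images.
- dish_red_mid (a point): Red culture dish: a flat round lidded dish of clear plastic, 64 mm across and 18 mm high overall, filled with blood-red agar whose colour shows through the lid. A plain upright cylinder for gripping across its sides at any yaw; flat top and bottom, not fastened to what it stands on. Point at its centre, half-way up; z up. 38 g. Stands on the bench at the bottom of one of the two stacks.
- dish_black_mid (a point): Black culture dish: a flat round lidded dish of clear plastic, 64 mm across and 18 mm high overall, filled with black (charcoal) agar whose colour shows through the lid. A plain upright cylinder for gripping across its sides at any yaw; flat top and bottom, not fastened to what it stands on. Point at its centre, half-way up; z up. 38 g. Stands on the bench at the bottom of the other stack.
- dish_green_mid (a point): Green culture dish: a flat round lidded dish of clear plastic, 48 mm across and 16 mm high overall, filled with green agar whose colour shows through the lid. A plain upright cylinder for gripping across its sides at any yaw; flat top and bottom, not fastened to what it stands on. Point at its centre, half-way up; z up. 24 g. Second layer: stands on the red or on the black dish, about centred.
- dish_yellow_mid (a point): Yellow culture dish: a flat round lidded dish of clear plastic, 48 mm across and 16 mm high overall, filled with yellow agar whose colour shows through the lid. A plain upright cylinder for gripping across its sides at any yaw; flat top and bottom, not fastened to what it stands on. Point at its centre, half-way up; z up. 24 g. Second layer: stands on the other of the red and black dishes, about centred.
- dish_violet_mid (a point): Violet culture dish: a flat round lidded dish of clear plastic, 36 mm across and 14 mm high overall, filled with violet agar whose colour shows through the lid. A plain upright cylinder for gripping across its sides at any yaw; flat top and bottom, not fastened to what it stands on. Point at its centre, half-way up; z up. 14 g. Top of the taller stack: stands on the green dish, about centred.
- light_box_top (a point): Light box: low white box 190 x 160 mm, fixed, with a bright round lit window 96 mm across in a grey ring, a rocker switch and a dial on its front edge (towards the robot at yaw 0). Point at the centre of the window's flat surface, 35 mm above the bench; z up. The window stands 3 mm proud of the box.
- balance_pan (a point): Balance: light-grey laboratory balance 185 x 155 mm, fixed, with a flat round steel pan 110 mm across and, towards the robot at yaw 0, a raised display and keys (the display's top 59 mm above the bench, from 60 mm off the pan's centre). Point at the centre of the pan's flat top, 66 mm above the bench; z up. The pan does not sink.
- turntable_top (a point): Inoculating turntable: round aluminium disc 104 mm across with engraved rings on a black foot; the foot is fixed, the disc turns freely about its upright axis. Point at the centre of the disc's flat top, 48 mm above the bench; z up.
- warm_plate_top (a point): Warming plate: white box 185 x 150 mm, fixed, with a square grey metal plate 125 x 130 mm on top and a teal control strip with red digits and a black knob towards the robot at yaw 0 (the knob's top 70 mm above the bench, 98 mm off the plate's centre). Point at the centre of the metal plate's flat top, 63 mm above the bench; z up.
- discard_tray_in (a point): Discard tray: square yellow open tray with a red rim, fixed, 165 x 165 mm outside (175 mm over the rim), walls 4 mm thick, rim 25 mm above the bench. Point at the centre of its flat inner floor, 4 mm above the bench; x and y along its sides, z up.
There are look-alikes about, which are no part of the job. Leave any pink look-alike of the part that bears dish_violet_mid alone.

How it is judged:
At the end, for the whole second after the job is handed in: Red dish on the light box window, black on the balance pan, green on the turntable, yellow on the warming plate, each within 15 mm of the centre; violet within 40 mm of the discard tray floor's centre; each resting on its surface (height within 4 mm), level within 0.1 rad, at rest (horizontal distance between dish_red_mid and light_box_top below 0.015 m and z of dish_red_mid in the frame of light_box_top between 0.005 and 0.013 m and angle between each of dish_red_mid, dish_black_mid, dish_green_mid, dish_yellow_mid, dish_violet_mid's own z axis and vertical below 0.1 rad and linear speed of each of dish_red, dish_black, dish_green, dish_yellow, dish_violet below 0.02 m/s and horizontal distance between dish_black_mid and balance_pan below 0.015 m and z of dish_black_mid in the frame of balance_pan between 0.005 and 0.013 m and horizontal distance between dish_green_mid and turntable_top below 0.015 m and z of dish_green_mid in the frame of turntable_top between 0.004 and 0.012 m and horizontal distance between dish_yellow_mid and warm_plate_top below 0.015 m and z of dish_yellow_mid in the frame of warm_plate_top between 0.004 and 0.012 m and horizontal distance between dish_violet_mid and discard_tray_in below 0.04 m and z of dish_violet_mid in the frame of discard_tray_in between 0.003 and 0.011 m); the robot touches nothing.
It fails at once if a dish is tipped by more than about 35 degrees (angle between any of dish_red_mid, dish_black_mid, dish_green_mid, dish_yellow_mid, dish_violet_mid's own z axis and vertical above 0.6 rad).
It fails at once if a dish falls or flies freely faster than 0.6 m/s (dropped from about 2 cm or more) ((contact force between the fingers and dish_red below 0.05 N and linear speed of dish_red above 0.6 m/s) or (contact force between the fingers and dish_black below 0.05 N and linear speed of dish_black above 0.6 m/s) or (contact force between the fingers and dish_green below 0.05 N and linear speed of dish_green above 0.6 m/s) or (contact force between the fingers and dish_yellow below 0.05 N and linear speed of dish_yellow above 0.6 m/s) or (contact force between the fingers and dish_violet below 0.05 N and linear speed of dish_violet above 0.6 m/s)).
It also fails if it takes over 122 s, if anything falls off the work surface, if the arm or the gripper's body presses on something with over 40 N, if the wrist force passes 120 N, or if a joint passes its speed limit or range.

### The arm

A 6-joint arm with a two-finger parallel gripper is mounted at the origin on the work surface. World frame = base frame: x ahead of the robot, y to its left, z up, the work surface at z = 0. Lengths are in m, angles in rad, forces in N, time in s.
With the tool pointing down it reaches from about 0.225 to 0.875 m from the base axis. Payload 3.4 kg.
Tool frame: the origin (TCP) lies at the very end of the fingers, on their centre line; the grasp point (between the pads) lies 19 mm behind it; z points along the fingers, y is the direction in which the jaws open and shut (so a half turn about z gives the same grasp; the last joint's range is limited). The gripper opens to 85 mm and grips with 20 to 120 N. Pads are 22 mm wide; open, the fingers measure 114 mm over their backs; the gripper's body (76 mm by 85 mm) begins 54 mm behind the grasp point. The pads swing forward as they close: fully open they stand 13 mm farther back than shut.
Start: joints at [1.032, 0.276, 1.505, -0, 1.361, -0.121], TCP at [0.233, 0.526, 0.231] pointing down, gripper open.
Joint ranges: [-2.89, 2.89], [-0.75, 2.08], [0.22, 2.7], [-1.18, 4.32], [0.11, 2.71], [-2.7, 2.7]. Speed limits (rad/s): [2.57, 2.57, 3.14, 3.14, 3.14, 3.14].

### API

Orientations are given as a unit quaternion [w, x, y, z].
In Python, from rig import telemetry, cams, sign_off, spotter gives the robot as it stands.
- The arm moves only by the tool servo_tool, never from a script. Its argument "steps" is a list of rows, each a list of 6 numbers: the shift along the tool's x, y, z in mm, then the turn, a rotation vector about the tool's x, y, z in degrees. In form: [[x, y, z, ax, ay, az], ...]. A call has 1 to 8 rows; each row is the pose to reach, as a shift and turn from the pose commanded when the call began, along the tool's axes at that moment; what a row does not reach only later rows make up. A row lasts 1/10 s, in which the tool goes at most 50 mm and 8.59 degrees, less where a joint would pass 70% of its speed; a pose out of reach is approached as far as the arm can. A call with a gripper value outside its range is refused whole. "hand" is the closure in counts, from 0 (fully open) to 255 (shut), set as the call begins (left out, the last holds). The fingers move at their own pace and stop on an object; "grip_force" is the grip in N (left out, the last holds). Time passes only in rows, so rows that repeat a pose let the fingers close. It gives the time, the measured TCP pose, the force and the opening at its end, in the units of the state.
- telemetry.get_state(): the state, without advancing time (a new reading comes with each control period).
- cams.get_image(name): name is "side" or "top"; returns (picture, depth): 400x640x3 uint8, red, green, blue; 400x640 float32, m along the optical axis (not along the pixel's ray), 0 where there is no reading.
- cams.camera_model(name): a dict with "camera_matrix" (3x3 intrinsics, pixels), "origin" and "rotation" of the camera in the world. Camera axes: x right, y up, looking along -z (the intrinsics and any distortion apply to the point x, -y, -z); pixel columns grow to the right and rows downward; lengths in m; the calibration is good to about 2 mm. A picture is of the moment at which its call begins. camera_model takes no time and is no camera call.
- sign_off(): hands the job in, once; it reports no verdict.
Trained networks look in the newest picture that a camera, given by its name, has taken for a name from the list of things; names that differ only in an ending like _2 or _b are one class to them, and where a whole thing is asked for, a point or a joint stands for the part that bears it (a point fixed in the world has none). Each returns a list of dicts, best first, with "conf" (0 to 1); they miss things now and then, are a little off and sometimes report something else, mostly with a low value. They report only what shows in the picture. A call takes as long as a camera call. They do not tell look-alikes from the thing itself.
- spotter.outline_of(query, camera): "region" (400x640 bool, what is visible of it) and "rect" ([left, top, width, height] in pixels, round what is visible of it).
The state is a dict: "clock": time; "qpos": joint angles; "qd": joint speeds; "effort": joint torques, N m; "position": TCP position; "ee_rot": TCP orientation; "contact_force": force on the tool from outside, world axes, zero at the start; "moment": the same for the moment, N m; "width": finger opening in m.
Only numpy, scipy, OpenCV 4.12 (cv2) and the standard library are available. Lean on these libraries where they do the work, as an engineer would, in place of code of your own. Each camera call takes 0.05 s, during which the arm holds its last target.

## Working session

There is one attempt and no reset: what is moved stays moved. The work goes in short steps, Python scripts to look and compute and a tool call to move; the robot and the scene stay as the last step left them, time stands still between calls to the robot, and variables do not carry over. Pictures are saved under pics/ and viewed, and the job is handed in when it is done.

Besides the shell and the picture viewer there is one more tool, called after "Request:" as name(argument=value, ...) on one line, values as JSON. servo_tool: Moves the arm, as the interface text tells. Its arguments: {"type":"object","properties":{"steps":{"type":"array","items":{"type":"array","items":{"type":"number"}}},"hand":{"type":"number"},"grip_force":{"type":"number"}},"required":["steps"]}

```bash
mkdir -p pics; ls; python3 - <<'E'
from rig import telemetry,cams,spotter
import cv2
print(telemetry.get_state())
for n in("side","top"):
    p,d=cams.get_image(n); cv2.imwrite(f"pics/{n}0.png",p[:,:,::-1]); m=cams.camera_model(n); print(n,m)
E
```

```text
pics
{'clock': 0.0, 'qpos': array([ 1.03200281e+00,  2.76611888e-01,  1.50616400e+00, -4.70884355e-06,
        1.36069702e+00, -1.21019738e-01]), 'qd': array([-0.00154993,  0.00118148, -0.00053288, -0.00032665,  0.00089678,
        0.0031218 ]), 'effort': array([-3.00860076e-03, -4.16769111e+01, -2.45802552e+01, -3.66975546e-04,
        1.09451966e-02,  2.43815848e-07]), 'position': array([0.23302957, 0.52507072, 0.23041778]), 'ee_rot': array([-3.02381503e-04,  2.07370541e-01,  9.78262017e-01, -8.90177070e-04]), 'contact_force': array([ 0.50116167,  0.12765213, -0.14726864]), 'moment': array([-0.03328355, -0.01263519,  0.04436378]), 'width': 0.08518522179750743}
side {'camera_matrix': array([[362.58424399,   0.        , 316.27444652],
       [  0.        , 362.58424399, 201.72958464],
       [  0.        ,   0.        ,   1.        ]]), 'origin': array([ 0.00887196, -0.61373501,  0.59788706]), 'rotation': array([ 0.82436326,  0.45304459, -0.16160263, -0.2984299 ])}
top {'camera_matrix': array([[365.40675485,   0.        , 320.83459748],
       [  0.        , 365.40675485, 191.15580561],
       [  0.        ,   0.        ,   1.        ]]), 'origin': array([ 0.30347597, -0.01560066,  1.03531379]), 'rotation': array([ 0.7045845 ,  0.07192134, -0.06889582, -0.70259616])}
```

View pics/top0.png

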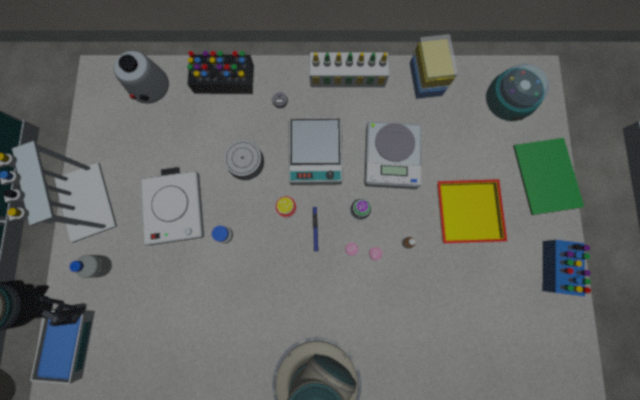

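View pics/side0.png

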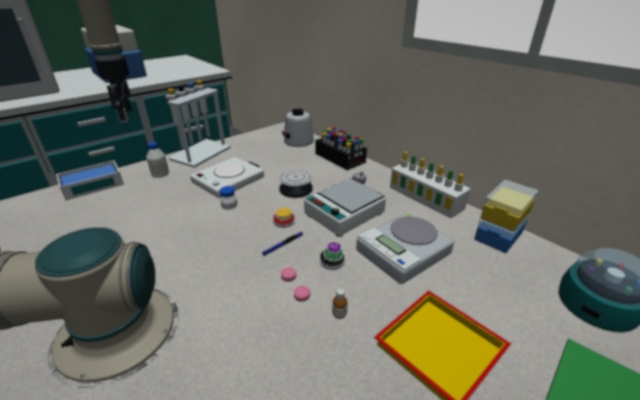

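```bash
cat > h.py <<'E'
from rig import telemetry,cams,spotter
import cv2,numpy as np
from scipy.spatial.transform import Rotation as R
def cm(n):
    m=cams.camera_model(n); q=m['rotation']
    return m['camera_matrix'],np.array(m['origin']),R.from_quat([q[1],q[2],q[3],q[0]]).as_matrix()
def ray(n,u,v):
    K,o,Rm=cm(n); u=np.asarray(u,float);v=np.asarray(v,float)
    d=np.stack([(u-K[0,2])/K[0,0],-(v-K[1,2])/K[1,1],-np.ones_like(u)],-1)
    return o,d@Rm.T
def plane(n,u,v,z):
    o,d=ray(n,u,v); return o+d*((z-o[2])/d[...,2])[...,None]
def pts(n,dep):
    v,u=np.mgrid[:400,:640]; o,d=ray(n,u,v); return o+d*dep[...,None]
def proj(n,p):
    K,o,Rm=cm(n); c=(np.asarray(p)-o)@Rm; return np.array([K[0,2]+K[0,0]*c[0]/-c[2],K[1,2]-K[1,1]*c[1]/-c[2]])
E
python3 - <<'E'
from h import *
Z=dict(dish_red_mid=.018,dish_black_mid=.018,dish_green_mid=.034,dish_yellow_mid=.034,dish_violet_mid=.048,light_box_top=.035,balance_pan=.066,turntable_top=.048,warm_plate_top=.063,discard_tray_in=.025)
for n in("top","side"):
    p,dep=cams.get_image(n); P=pts(n,dep)
    print(n)
    vis=p[:,:,::-1].copy()
    for k,z in Z.items():
        for r in spotter.outline_of(k,n)[:2]:
            l,t,w,h=r['rect']; m=r['region']&(dep>0)
            v,u=np.where(r['region'])
            c,rad=cv2.minEnclosingCircle(plane(n,u,v,z)[:,:2].astype(np.float32)*1000)
            print(k,round(r['conf'],2),'rect',[int(x) for x in r['rect']],'circ',np.round(c),round(rad,1),'med',np.round(np.median(P[m],0)*1000),'mean@z',np.round(plane(n,u,v,z).mean(0)*1000), 'n',len(u))
E
```

```text
top
dish_red_mid 0.68 rect [276, 199, 20, 16] circ [463.  90.] 32.0 med [447.  84.  16.] mean@z [451.  87.  18.] n 142
dish_black_mid 0.59 rect [348, 200, 23, 19] circ [ 458. -121.] 31.9 med [ 444. -107.   17.] mean@z [ 448. -114.   18.] n 147
dish_green_mid 0.6 rect [354, 208, 18, 7] circ [ 453. -124.] 21.6 med [ 445. -125.   32.] mean@z [ 445. -124.   34.] n 80
dish_yellow_mid 0.73 rect [223, 140, 40, 37] circ [598. 209.] 60.8 med [592. 207.  46.] mean@z [596. 210.  34.] n 1202
dish_yellow_mid 0.46 rect [274, 196, 19, 14] circ [465.  90.] 23.8 med [466.  89.  33.] mean@z [465.  89.  34.] n 224
dish_violet_mid 0.48 rect [357, 199, 9, 14] circ [ 462. -122.] 17.0 med [ 462. -121.   47.] mean@z [ 462. -122.   48.] n 114
dish_violet_mid 0.46 rect [347, 245, 11, 7] circ [346. -92.] 16.9 med [347. -95.  13.] mean@z [345. -92.  48.] n 132
light_box_top 0.91 rect [139, 167, 62, 77] circ [458. 403.] 121.3 med [458. 406.  32.] mean@z [459. 404.  35.] n 4142
light_box_top 0.65 rect [437, 181, 68, 63] circ [ 452. -425.] 119.8 med [ 454. -436.    5.] mean@z [ 450. -424.   35.] n 3995
balance_pan
[... 1717 characters left out ...]
299, 179, 84, 56] circ [594. -26.] 145.5 med [595. -26.  60.] mean@z [588. -32.  66.] n 3030
balance_pan 0.65 rect [355, 214, 97, 69] circ [ 582. -241.] 127.1 med [ 588. -239.   55.] mean@z [ 575. -243.   66.] n 4114
turntable_top 0.66 rect [276, 169, 35, 28] circ [581. 181.] 88.9 med [589. 192.  47.] mean@z [577. 176.  48.] n 795
warm_plate_top 0.65 rect [302, 178, 80, 58] circ [599. -25.] 141.3 med [593. -26.  61.] mean@z [591. -28.  63.] n 2904
warm_plate_top 0.53 rect [190, 154, 72, 42] circ [429. 330.] 123.2 med [456. 382.  34.] mean@z [431. 330.  63.] n 1613
discard_tray_in 0.86 rect [374, 289, 136, 110] circ [ 456. -433.] 122.6 med [ 456. -437.    6.] mean@z [ 446. -439.   25.] n 8443
```

```bash
python3 - <<'E'
import cv2
a=cv2.imread("pics/top0.png")[180:270,260:390]; b=cv2.imread("pics/side0.png")[190:310,250:370]
cv2.imwrite("pics/crops.png",cv2.hconcat([cv2.resize(a,(500,346),interpolation=cv2.INTER_CUBIC),cv2.resize(b,(300,346))]))
E
```

```text
(no output)
```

View pics/crops.png

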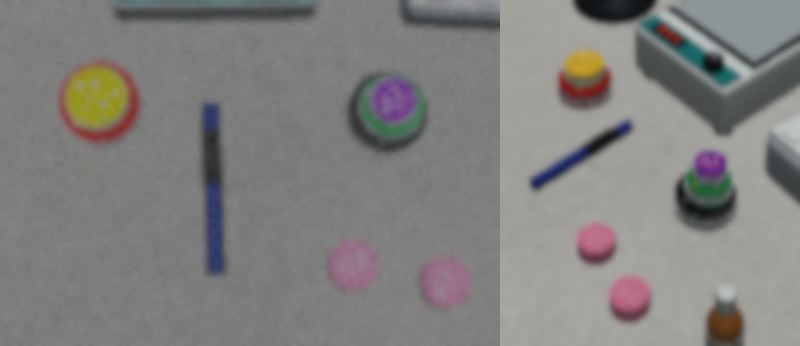

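The crop shows two stacks. Yellow on red is at top (286,206), and violet/green/black is at top (361,208). The two pink look-alikes are at top (351,249) and (375,253), and I will leave them alone. For violet I choose the purple dish on top of the green one, at (361,205). Next I'll measure the centres more exactly.

```bash
python3 - <<'E'
from h import *
T=dict(yellow=(.465,.089,.034,.024),violet=(.462,-.121,.048,.018),turn=(.592,.208,.048,.052),pan=(.63,-.21,.066,.055),win=(.458,.405,.035,.048),warm=(.625,.008,.063,.06),tray=(.455,-.43,.004,.075),rim=(.455,-.43,.025,.1))
for n in("top","side"):
    _,d=cams.get_image(n); P=pts(n,d)
    for k,(x,y,z,r) in T.items():
        m=(d>0)&(np.hypot(P[...,0]-x,P[...,1]-y)<r*1.5+.01)&(abs(P[...,2]-z)<.006)
        q=P[m]
        c,rad=cv2.minEnclosingCircle((q[:,:2]*1000).astype(np.float32))
        (cx,cy),(w,h),a=cv2.minAreaRect((q[:,:2]*1000).astype(np.float32))
        print(n,k,m.sum(),'mean',np.round(q.mean(0)*1000,1),'circ',np.round(c,1),round(rad,1),'rect',round(cx,1),round(cy,1),round(w),round(h),round(a,1),'zsd',round(q[:,2].std()*1000,1))
p=cv2.imread("pics/top0.png")
for i,(a,b,c,d) in enumerate([(120,260,130,250),(280,420,100,210)]): pass
cv2.imwrite("pics/t2.png",cv2.resize(p[100:260,120:520],(800,320),interpolation=cv2.INTER_CUBIC))
E
```

```text
top yellow 226 mean [466.2  90.6  32.8] circ [466.4  90.8] 23.8 rect 467.0 91.2 45 45 89.1 zsd 1.9
top violet 130 mean [ 462.  -122.9   46.8] circ [ 462.5 -123.4] 17.9 rect 462.3 -123.8 34 33 0.6 zsd 1.8
top turn 1016 mean [598.1 211.9  46.6] circ [599.1 212.3] 51.9 rect 598.7 212.0 103 101 89.7 zsd 1.8
top pan 1274 mean [ 634.9 -215.2   65.3] circ [ 620.4 -214.7] 75.2 rect 621.3 -215.6 109 145 89.3 zsd 2.0
top win 2505 mean [457.1 405.9  32.9] circ [458.1 405. ] 81.9 rect 457.2 407.9 162 158 7.9 zsd 2.1
top warm 2798 mean [623.7   7.3  61.7] circ [624.9   8.3] 99.9 rect 620.3 6.1 181 145 1.2 zsd 2.3
top tray 4404 mean [ 451.9 -427.6    2.7] circ [ 455. -430.] 122.5 rect 454.4 -430.2 243 242 44.5 zsd 2.4
top rim 897 mean [ 452.9 -432.1   24.2] circ [ 453.1 -407.2] 139.7 rect 452.5 -403.0 177 233 2.2 zsd 2.0
side yellow 159 mean [467.9  84.5  34.4] circ [469.7  87.1] 24.6 rect 468.6 87.5 45 47 11.6 zsd 1.9
side violet 137 mean [ 463.2 -127.8   48.3] circ [ 465.4 -125.4] 19.2 rect 465.0 -126.0 35 33 48.5 zsd 1.9
side turn 431 mean [599.4 204.7  48.9] circ [601.3 209.9] 54.5 rect 601.9 207.9 102 103 24.9 zsd 1.4
side pan 1216 mean [ 627.8 -220.7   66.6] circ [ 617.1 -217.8] 79.3 rect 620.8 -222.3 152 109 7.8 zsd 2.5
side win 881 mean [455.6 399.2  34.9] circ [458.1 405. ] 81.9 rect 457.7 403.3 162 156 9.4 zsd 1.9
side warm 1686 mean [617.7  -2.8  63.3] circ [622.7   5.5] 99.8 rect 622.4 2.3 186 147 0.5 zsd 2.4
side tray 8876 mean [ 444.6 -437.5    4.3] circ [ 455. -430.] 122.5 rect 461.6 -420.6 222 244 51.8 zsd 2.2
side rim 2030 mean [ 456.2 -435.5   25.8] circ [ 465.2 -407.8] 135.4 rect 455.1 -403.5 179 234 1.9 zsd 1.9
```

View pics/t2.png

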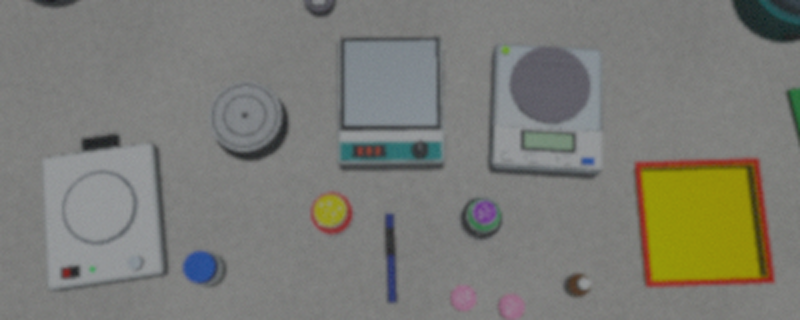

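```bash
python3 - <<'E'
from h import *
p=cv2.imread("pics/top0.png"); 
for k,(u,v,z) in dict(win=(169.7,203.5,.035),pan=(395,142,.066),plate=(315.2,142,.063),turn=(242.5,159,.048),tray=(471.5,211,.004)).items(): print(k,np.round(plane("top",u,v,z)*1000,1))
# plate & pan color segmentation
g=cv2.cvtColor(p,cv2.COLOR_BGR2HSV).astype(int)
for k,(u,v,z,box) in dict(pan=(395,142,.066,(120,165,372,418)),plate=(315,142,.063,(115,166,286,344)),win=(169,203,.035,(180,226,148,192))).items():
    ref=np.median(p[v-5:v+6,u-5:u+6].reshape(-1,3),0); m=(abs(p.astype(int)-ref).max(2)<14)
    if k=='win': continue
    mm=np.zeros_like(m); a,b,c,d=box; mm[a:b,c:d]=m[a:b,c:d]
    n,l,s,ce=cv2.connectedComponentsWithStats(mm.astype(np.uint8)); i=l[v,u]; vv,uu=np.where(l==i)
    q=plane("top",uu,vv,z)[:,:2]*1000
    print(k,len(q),q.mean(0).round(1),cv2.minEnclosingCircle(q.astype(np.float32)),cv2.minAreaRect(q.astype(np.float32)))
# reproject for checking
s=cv2.imread("pics/side0.png")
def draw(img,n,c,r,z):
    a=np.linspace(0,6.283,60); pp=[proj(n,[c[0]+r*np.cos(t),c[1]+r*np.sin(t),z])*S for t in a]
    cv2.polylines(img,[np.array(pp).round().astype(np.int32)],True,(0,0,255),1)
S=2
for n,img in(("top",p),("side",s)):
    I=cv2.resize(img,None,fx=2,fy=2,interpolation=cv2.INTER_CUBIC)
    for c,r,z in[((.459,.4055),.048,.035),((.645,-.2155),.055,.066),((.632,.008),.0625,.063),((.600,.2115),.052,.048),((.455,-.430),.0785,.004),((.4675,.0895),.024,.034),((.463,-.124),.018,.048),((.4655,.0895),.032,.018),((.461,-.122),.032,.018)]: draw(I,n,c,r,z)
    I=I[200:520,240:1040] if n=="top" else I[290:800,340:1040]
    cv2.imwrite(f"pics/chk_{n}.png",I)
E
```

```text
win [469.7 408.9  35. ]
pan [ 639.3 -216.8   66. ]
plate [640.    5.1  63. ]
turn [594.7 209.3  48. ]
tray [ 455.4 -439.4    4. ]
pan 1174 [ 639.1 -215.6] ((640.0450439453125, -216.17308044433594), 55.91948699951172) ((639.1692504882812, -215.96231079101562), (106.69192504882812, 108.96309661865234), 44.93941116333008)
plate 1832 [642.7   5.8] ((642.5484008789062, 5.905472755432129), 84.0713119506836) ((643.5682983398438, 5.993537902832031), (117.25093841552734, 124.06090545654297), 0.1187409907579422)
```

View pics/chk_top.png

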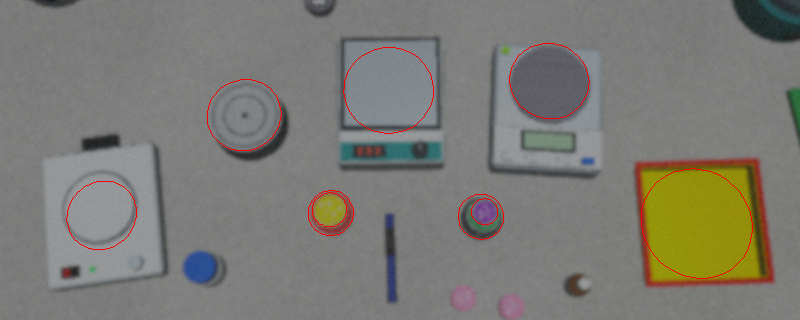

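View pics/chk_side.png

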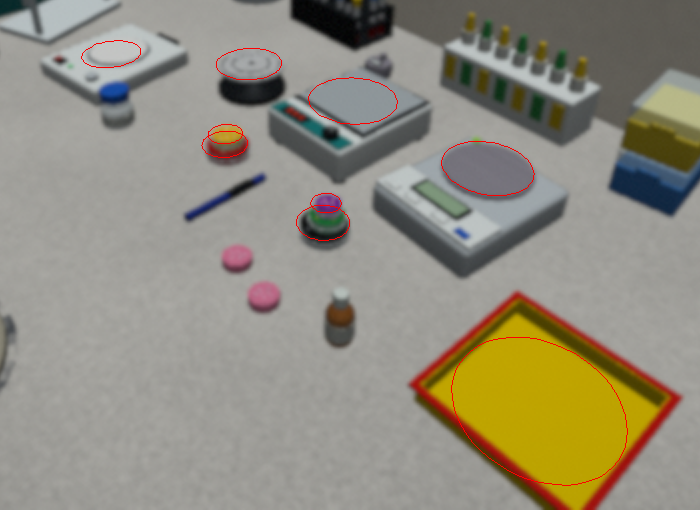

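```bash
python3 - <<'E'
from h import *
from scipy.optimize import least_squares
from scipy.ndimage import map_coordinates
def med(n): 
    return np.mean([cams.get_image(n)[0].astype(float) for _ in range(3)],0)
im={n:med(n) for n in("top","side")}
np.savez("im.npz",**im)
# shape edge fit: maximise mean gradient along ring (r-d vs r+d)
def score(n,c,r,z,d=.006,sq=None):
    a=np.linspace(0,2*np.pi,120,endpoint=False); out=[]
    for s in(-d,d):
        if sq is None: X=np.c_[c[0]+(r+s)*np.cos(a),c[1]+(r+s)*np.sin(a),np.full(a.size,z)]
        else:
            t=np.linspace(-.8,.8,30); h,w=sq[0]+s,sq[1]+s
            X=np.vstack([np.c_[c[0]+sg*h+0*t,c[1]+t*w,z+0*t] for sg in(-1,1)]+[np.c_[c[0]+t*h,c[1]+sg*w+0*t,z+0*t] for sg in(-1,1)])
        K,o,Rm=cm(n); q=(X-o)@Rm; u=K[0,2]-K[0,0]*q[:,0]/q[:,2]; v=K[1,2]+K[1,1]*q[:,1]/q[:,2]
        out.append(np.stack([map_coordinates(im[n][...,k],[v,u],order=1) for k in range(3)],1))
    df=out[0]-out[1]; return np.abs(df.mean(0)).sum()-0.5*df.std(0).sum()*0+ -0.3*df.std(0).sum()
T=dict(win=((.465,.407),.048,.035,None),pan=((.641,-.216),.055,.066,None),turn=((.597,.210),.052,.048,None),plate=((.640,.006),0,.063,(.0625,.065)),
yellow=((.467,.090),.0225,.034,None),violet=((.463,-.124),.0165,.048,None))
for k,(c,r,z,sq) in T.items():
  for n in im:
    best=[]
    for dx in np.arange(-.016,.0161,.001):
        for dy in np.arange(-.012,.0121,.001):
            best.append((score(n,(c[0]+dx,c[1]+dy),r,z,sq=sq,d=.004),c[0]+dx,c[1]+dy))
    best.sort(reverse=True); b=np.array(best[:5]); print(k,n,b[:,0].round(1)[:2],(b[:,1:].mean(0)*1000).round(1))
E
```

```text
win top [48.  45.4] [471.2 410.4]Traceback (most recent call last):
  File "<stdin>", line 26, in <module>
  File "<stdin>", line 16, in score
  File "h.py", line 5, in cm
    m=cams.camera_model(n); q=m['rotation']
ValueError: time passes only in moves, steps and waits
```

```bash
sed -i 's/^def cm(n):/import functools\n@functools.lru_cache(None)\ndef cm(n):/' h.py
cat > fit.py <<'E'
from h import *
from scipy.ndimage import map_coordinates
def score(im,n,c,r,z,d=.004,sq=None):
    a=np.linspace(0,2*np.pi,120,endpoint=False); out=[]
    for s in(-d,d):
        if sq is None: X=np.c_[c[0]+(r+s)*np.cos(a),c[1]+(r+s)*np.sin(a),np.full(a.size,z)]
        else:
            t=np.linspace(-.8,.8,30); h,w=sq[0]+s,sq[1]+s
            X=np.vstack([np.c_[c[0]+sg*h+0*t,c[1]+t*w,z+0*t] for sg in(-1,1)]+[np.c_[c[0]+t*h,c[1]+sg*w+0*t,z+0*t] for sg in(-1,1)])
        K,o,Rm=cm(n); q=(X-o)@Rm; u=K[0,2]-K[0,0]*q[:,0]/q[:,2]; v=K[1,2]+K[1,1]*q[:,1]/q[:,2]
        out.append(np.stack([map_coordinates(im[n][...,k],[v,u],order=1) for k in range(3)],1))
    df=out[0]-out[1]; return np.abs(df.mean(0)).sum()-0.3*df.std(0).sum()
def fit(im,n,c,r,z,sq=None):
    best=[]
    for dx in np.arange(-.016,.0161,.001):
        for dy in np.arange(-.014,.0141,.001):
            best.append((score(im,n,(c[0]+dx,c[1]+dy),r,z,sq=sq),c[0]+dx,c[1]+dy))
    best.sort(reverse=True); b=np.array(best[:5]); return b[0,0].round(1),(b[:,1:].mean(0)*1000).round(1)
E
python3 - <<'E'
from fit import *
im=dict(np.load("im.npz"))
T=dict(win=((.465,.407),.048,.035,None),pan=((.641,-.216),.055,.066,None),turn=((.597,.210),.052,.048,None),plate=((.640,.006),0,.063,(.0625,.065)),
yellow=((.467,.090),.0225,.034,None),violet=((.463,-.124),.0165,.048,None))
for k,(c,r,z,sq) in T.items():
  for n in im: print(k,n,*fit(im,n,c,r,z,sq))
E
```

```text
win top 48.0 [471.2 410.4]
win side 32.9 [476.4 415.2]
pan top 104.4 [ 639.2 -215.6]
pan side 94.2 [ 638.2 -220.6]
turn top 65.5 [585.4 200.2]
turn side 17.5 [606.2 200.4]
plate top 107.4 [642.8   6.4]
plate side 62.1 [647.   6.]
yellow top 91.4 [468.  90.]
yellow side 78.1 [469.6  88.8]
violet top 96.1 [ 462. -123.]
violet side 80.5 [ 464.8 -125.4]
```

```bash
cat > to.py <<'E'
import sys,numpy as np
from rig import telemetry
from scipy.spatial.transform import Rotation as R
s=telemetry.get_state(); q=s['ee_rot']; M=R.from_quat([q[1],q[2],q[3],q[0]]).as_matrix()
print('t',round(s['clock'],2),'pos',(s['position']*1000).round(1),'w',round(s['width']*1000,1),'F',s['contact_force'].round(1),'tilt',np.degrees(np.arccos(-M[2,2])).round(2),'toolx',M[:,0].round(3))
a=[float(x) for x in sys.argv[1:]]
while a:
    t=np.array(a[:3])/1000; a=a[3:]; print('delta tool mm',(M.T@(t-s['position'])*1000).round(1))
E
python3 to.py 463 -124 200  463 -124 80
```

```text
t 1.6 pos [233.3 525.6 231.3] w 85.4 F [0.2 1.5 0.1] tilt 0.01 toolx [-0.914  0.406  0.   ]
delta tool mm [-473.5 -500.5   31.3]
delta tool mm [-473.5 -500.5  151.3]
```

Request:
servo_tool(steps=[[-34, -36, 0, 0, 0, 0], [-68, -72, 0, 0, 0, 0], [-102, -108, 0, 0, 0, 0], [-136, -144, 0, 0, 0, 0], [-170, -180, 0, 0, 0, 0], [-204, -216, 10, 0, 0, 0], [-238, -252, 20, 0, 0, 0], [-272, -288, 30, 0, 0, 0]])

```text
clock: 2.4
position: [0.365, 0.1517, 0.2017]
ee_rot: [0.001, 0.207, 0.978, 0.0]
contact_force: [0.8, 0.2, -0.4]
width: 0.0853
```

```bash
python3 to.py 463 -124 120
```

```text
t 2.4 pos [365.  151.7 201.7] w 85.3 F [ 0.8  0.2 -0.4] tilt 0.11 toolx [-0.914  0.405 -0.001]
delta tool mm [-201.2 -212.4   81.8]
```

Request:
servo_tool(steps=[[-34, -36, 0, 0, 0, 0], [-68, -72, 0, 0, 0, 0], [-102, -108, 0, 0, 0, 0], [-136, -144, 15, 0, 0, 0], [-170, -180, 45, 0, 0, 0], [-201, -212, 82, 0, 0, 0], [-201, -212, 112, 0, 0, 0], [-201, -212, 112, 0, 0, 0]], hand=90)

```text
clock: 3.2
position: [0.4597, -0.1228, 0.0853]
ee_rot: [-0.005, 0.209, 0.978, 0.001]
contact_force: [-1.0, 0.6, 0.2]
width: 0.0552
```

```bash
cat > snap.py <<'E'
import sys,cv2
from rig import cams
n,tag,u0,v0,w,h=sys.argv[1],sys.argv[2],*map(int,sys.argv[3:7])
p,_=cams.get_image(n); c=p[v0:v0+h,u0:u0+w,::-1]; f=min(800/w,600/h)
cv2.imwrite(f"pics/{tag}.png",cv2.resize(c,None,fx=f,fy=f,interpolation=cv2.INTER_CUBIC))
E
python3 to.py 463 -124 37; python3 snap.py side v1 280 200 100 75
```

```text
t 3.2 pos [ 459.7 -122.8   85.3] w 55.2 F [-1.   0.6  0.2] tilt 0.52 toolx [-0.913  0.409  0.009]
delta tool mm [-4.   0.3 48.3]
```

View pics/v1.png

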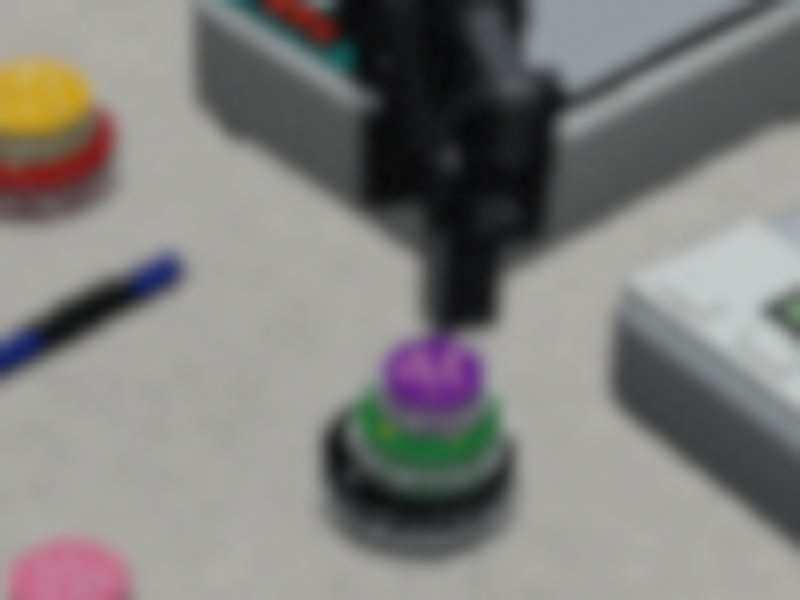

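The side view shows the fingers (337,235) above the violet dish (334,246), so they are lined up.

Request:
servo_tool(steps=[[-4, 0, 12, 0, 0, 0], [-4, 0, 24, 0, 0, 0], [-4, 0, 36, 0, 0, 0], [-4, 0, 44, 0, 0, 0], [-4, 0, 48, 0, 0, 0], [-4, 0, 48, 0, 0, 0], [-4, 0, 48, 0, 0, 0]])

```text
clock: 3.95
position: [0.4664, -0.1235, 0.0422]
ee_rot: [0.001, 0.207, 0.978, -0.0]
contact_force: [0.4, -1.0, 0.8]
width: 0.0556
```

```bash
python3 to.py 463 -124 37; python3 snap.py side v2 280 200 100 75
```

```text
t 3.95 pos [ 466.4 -123.5   42.2] w 55.6 F [ 0.4 -1.   0.8] tilt 0.07 toolx [-0.914  0.405 -0.001]
delta tool mm [ 2.9 -1.9  5.2]
```

View pics/v2.png

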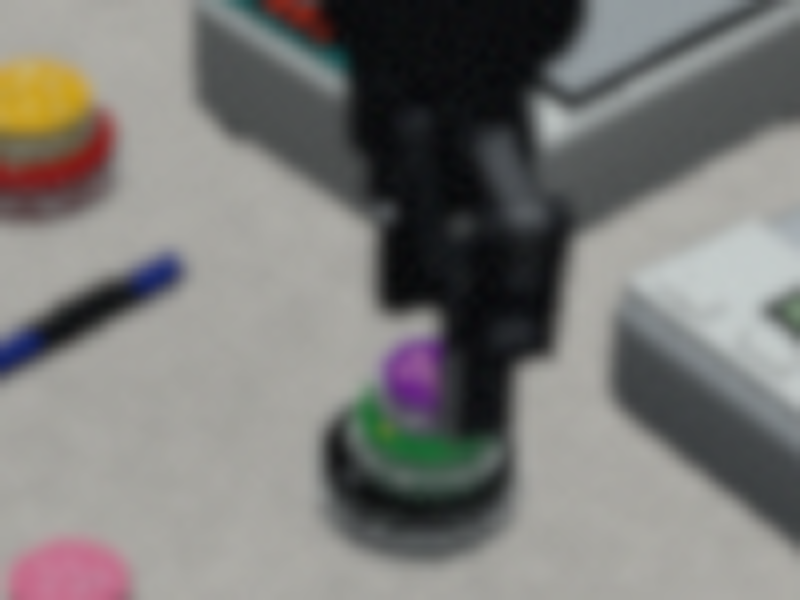

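Request:
servo_tool(steps=[[1, -1, 2, 0, 0, 0], [2, -2, 4, 0, 0, 0], [2, -2, 4, 0, 0, 0]])

```text
clock: 4.3
position: [0.4628, -0.1245, 0.0374]
ee_rot: [-0.0, 0.207, 0.978, 0.0]
contact_force: [0.2, -1.0, 0.7]
width: 0.055
```

Request:
servo_tool(steps=[[0, 0, 0, 0, 0, 0], [0, 0, 0, 0, 0, 0], [0, 0, 0, 0, 0, 0], [0, 0, 0, 0, 0, 0], [0, 0, 0, 0, 0, 0], [0, 0, 0, 0, 0, 0]], hand=200, grip_force=20)

```text
clock: 4.9
position: [0.4633, -0.1246, 0.0377]
ee_rot: [0.0, 0.207, 0.978, -0.0]
contact_force: [-0.6, -0.7, 3.2]
width: 0.0348
```

```bash
python3 to.py; python3 snap.py side v3 280 200 100 75
```

```text
t 4.9 pos [ 463.3 -124.6   37.7] w 34.8 F [-0.6 -0.7  3.2] tilt 0.01 toolx [-0.914  0.406 -0.   ]
```

View pics/v3.png

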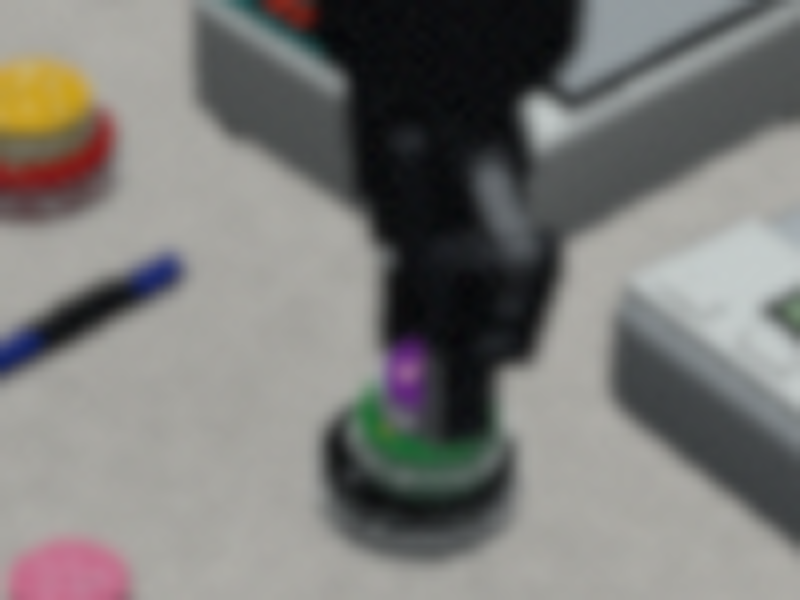

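Request:
servo_tool(steps=[[0, 0, -4, 0, 0, 0], [0, 0, -14, 0, 0, 0], [0, 0, -39, 0, 0, 0], [0, 0, -74, 0, 0, 0], [-10, -24, -74, 0, 0, 0], [-29, -70, -74, 0, 0, 0], [-48, -117, -74, 0, 0, 0], [-67, -163, -74, 0, 0, 0]], grip_force=30)

```text
clock: 5.75
position: [0.4585, -0.3019, 0.1126]
ee_rot: [0.001, 0.207, 0.978, -0.0]
contact_force: [-0.3, 0.0, 0.3]
width: 0.0344
```

Request:
servo_tool(steps=[[-19, -47, 0, 0, 0, 0], [-38, -93, 0, 0, 0, 0], [-48, -118, 0, 0, 0, 0], [-48, -118, 0, 0, 0, 0], [-48, -118, 0, 0, 0, 0]])

```text
clock: 6.25
position: [0.454, -0.4276, 0.1115]
ee_rot: [-0.0, 0.208, 0.978, 0.001]
contact_force: [-0.4, 0.3, -0.6]
width: 0.0344
```

```bash
python3 to.py 454 -430 40 454 -430 8; python3 snap.py side v4 340 200 240 180
```

```text
t 6.25 pos [ 454.  -427.6  111.5] w 34.4 F [-0.4  0.3 -0.6] tilt 0.07 toolx [-0.913  0.407  0.001]
delta tool mm [-1.  -2.3 71.5]
delta tool mm [ -1.   -2.3 103.5]
```

View pics/v4.png

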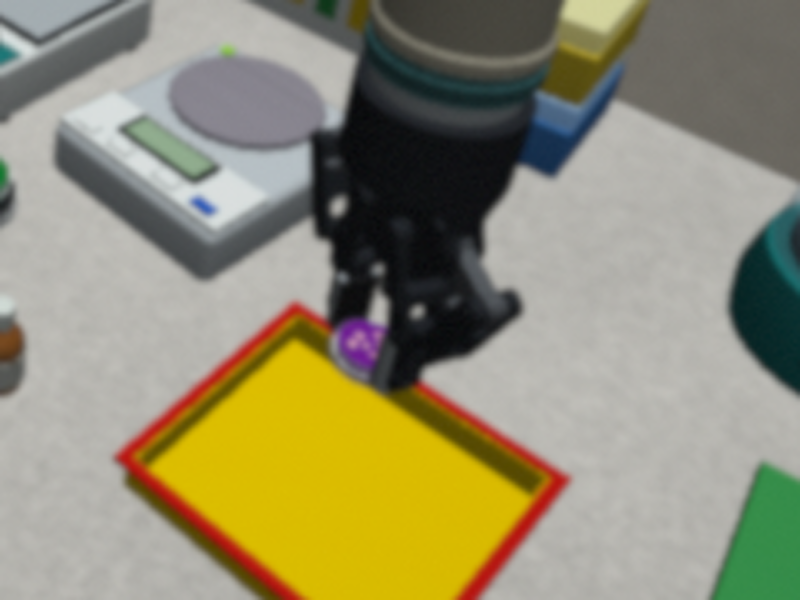

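Violet is held level over the tray at side (447,303). I'll lower it now.

Request:
servo_tool(steps=[[-1, -2, 35, 0, 0, 0], [-1, -2, 65, 0, 0, 0], [-1, -2, 85, 0, 0, 0], [-1, -2, 96, 0, 0, 0], [-1, -2, 100, 0, 0, 0], [-1, -2, 102, 0, 0, 0], [-1, -2, 102, 0, 0, 0], [-1, -2, 102, 0, 0, 0]])

```text
clock: 7.1
position: [0.4551, -0.4303, 0.0107]
ee_rot: [0.001, 0.207, 0.978, -0.001]
contact_force: [0.3, -0.0, -0.5]
width: 0.0345
```

```bash
python3 to.py 454 -430 8
```

```text
t 7.1 pos [ 455.1 -430.3   10.7] w 34.5 F [ 0.3 -0.  -0.5] tilt 0.12 toolx [-0.914  0.406 -0.002]
delta tool mm [ 1.1 -0.1  2.7]
```

Request:
servo_tool(steps=[[0, 0, 1, 0, 0, 0], [0, 0, 2, 0, 0, 0], [0, 0, 2, 0, 0, 0], [0, 0, 2, 0, 0, 0]])

```text
clock: 7.5
position: [0.4546, -0.4301, 0.0079]
ee_rot: [0.0, 0.207, 0.978, -0.0]
contact_force: [-0.7, -0.2, 3.0]
width: 0.0343
```

Contact force is 3 N, so the dish is touching the tray floor. I'll release to a partial opening and lift.

Request:
servo_tool(steps=[[0, 0, 0, 0, 0, 0], [0, 0, 0, 0, 0, 0], [0, 0, 0, 0, 0, 0], [0, 0, 0, 0, 0, 0], [0, 0, -5, 0, 0, 0], [0, 0, -35, 0, 0, 0], [0, 0, -80, 0, 0, 0], [0, 0, -120, 0, 0, 0]], hand=70)

```text
clock: 8.3
position: [0.4544, -0.4297, 0.1292]
ee_rot: [-0.0, 0.207, 0.978, 0.0]
contact_force: [1.0, -0.2, -0.6]
width: 0.0622
```

```bash
python3 to.py; python3 snap.py side v5 280 200 300 200; python3 - <<'E'
from fit import *
im={}
for n in("top","side"): im[n]=cams.get_image(n)[0].astype(float)
for n in im: 
  print(n,'violet',*fit(im,n,(.455,-.43),.0165,.018))
  print(n,'green',*fit(im,n,(.463,-.123),.0225,.034))
E
```

```text
t 8.3 pos [ 454.4 -429.7  129.2] w 62.2 F [ 1.  -0.2 -0.6] tilt 0.02 toolx [-0.914  0.406  0.   ]
top violet 211.8 [ 453.4 -428.2]
top green 51.9 [ 463.2 -115.4]
side violet 244.4 [ 454.6 -432.2]
side green 137.8 [ 463.6 -126.2]
```

View pics/v5.png

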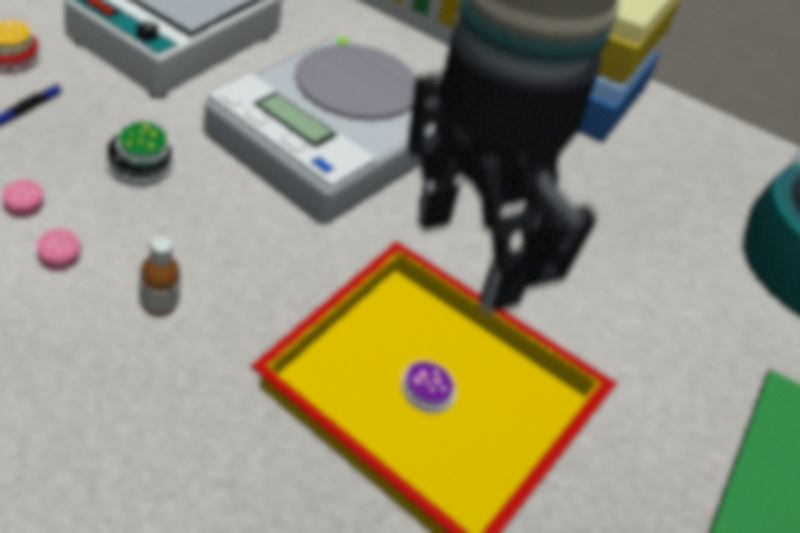

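Violet sits flat near the middle of the tray, at side (440,344). Green is next.

Request:
servo_tool(steps=[[18, 43, 0, 0, 0, 0], [37, 90, 0, 0, 0, 0], [55, 135, 0, 0, 0, 0], [74, 180, 0, 0, 0, 0], [92, 225, 0, 0, 0, 0], [110, 268, 0, 0, 0, 0], [116, 283, 20, 0, 0, 0], [116, 283, 20, 0, 0, 0]], hand=50)

```text
clock: 9.25
position: [0.4602, -0.1206, 0.1051]
ee_rot: [-0.004, 0.206, 0.979, 0.001]
contact_force: [-1.1, -0.7, -0.6]
width: 0.0689
```

```bash
python3 to.py 463 -124 22; python3 snap.py side g1 280 200 100 75;  python3 - <<'E'
from fit import *
im={}
for n in("side",): im[n]=cams.get_image(n)[0].astype(float)
for n in im: 
  print(n,'green',*fit(im,n,(.463,-.123),.0225,.034))
E
```

```text
t 9.25 pos [ 460.2 -120.6  105.1] w 68.9 F [-1.1 -0.7 -0.6] tilt 0.42 toolx [-0.915  0.402  0.007]
delta tool mm [-4.5 -2.1 83.1]
side green 125.3 [ 463.6 -126.2]
```

View pics/g1.png

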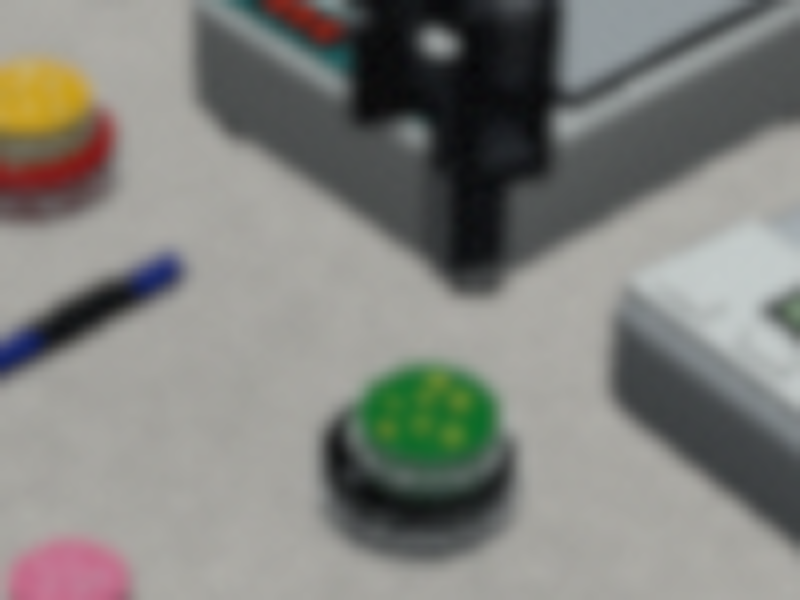

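Request:
servo_tool(steps=[[0, -1, 30, 0, 0, 0], [0, -1, 55, 0, 0, 0], [0, -1, 72, 0, 0, 0], [0, -1, 80, 0, 0, 0], [0, -1, 84, 0, 0, 0], [0, -1, 84, 0, 0, 0], [0, -1, 84, 0, 0, 0]])

```text
clock: 10.05
position: [0.4636, -0.1256, 0.0243]
ee_rot: [0.001, 0.208, 0.978, -0.0]
contact_force: [-0.0, 0.5, -0.2]
width: 0.0687
```

```bash
python3 to.py 463 -125 22
```

```text
t 10.05 pos [ 463.6 -125.6   24.3] w 68.7 F [-0.   0.5 -0.2] tilt 0.1 toolx [-0.914  0.406 -0.002]
delta tool mm [0.9 0.3 2.3]
```

Request:
servo_tool(steps=[[0, 0, 2, 0, 0, 0], [0, 0, 2, 0, 0, 0], [0, 0, 2, 0, 0, 0], [0, 0, 2, 0, 0, 0], [0, 0, 2, 0, 0, 0], [0, 0, 2, 0, 0, 0]], hand=170, grip_force=25)

```text
clock: 10.65
position: [0.4634, -0.1252, 0.0223]
ee_rot: [0.001, 0.207, 0.978, -0.0]
contact_force: [-0.5, -1.2, 6.0]
width: 0.0471
```

```bash
python3 to.py 597 210 110; python3 snap.py side g2 280 200 100 75
```

```text
t 10.65 pos [ 463.4 -125.2   22.3] w 47.1 F [-0.5 -1.2  6. ] tilt 0.08 toolx [-0.914  0.406 -0.001]
delta tool mm [ 13.7 360.6 -87.7]
```

View pics/g2.png

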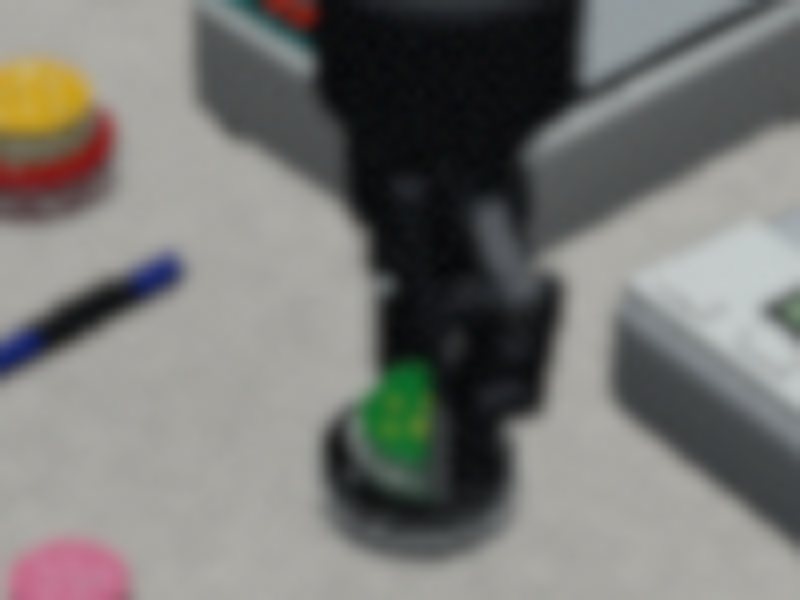

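Request:
servo_tool(steps=[[0, 0, -4, 0, 0, 0], [0, 0, -14, 0, 0, 0], [0, 0, -40, 0, 0, 0], [0, 0, -80, 0, 0, 0], [0, 0, -120, 0, 0, 0], [1, 40, -120, 0, 0, 0], [2, 85, -120, 0, 0, 0], [4, 130, -120, 0, 0, 0]], grip_force=30)

```text
clock: 11.5
position: [0.5126, -0.0036, 0.1429]
ee_rot: [0.001, 0.208, 0.978, 0.0]
contact_force: [1.5, 0.1, -0.2]
width: 0.0464
```

Request:
servo_tool(steps=[[2, 45, 0, 0, 0, 0], [4, 90, 0, 0, 0, 0], [6, 135, 0, 0, 0, 0], [8, 180, 0, 0, 0, 0], [10, 220, 0, 0, 0, 0], [10, 231, 0, 0, 0, 0], [10, 231, 0, 0, 0, 0], [10, 231, 0, 0, 0, 0]])

```text
clock: 12.3
position: [0.5957, 0.2096, 0.1415]
ee_rot: [-0.001, 0.207, 0.978, -0.001]
contact_force: [0.1, 0.1, -0.2]
width: 0.0464
```

```bash
python3 to.py 597 210 70 597 210 52; python3 snap.py top g3 200 110 120 90;python3 snap.py side g4 230 120 160 120
```

```text
t 12.3 pos [595.7 209.6 141.5] w 46.4 F [ 0.1  0.1 -0.2] tilt 0.11 toolx [-0.914  0.406  0.001]
delta tool mm [-1.1  1.  71.5]
delta tool mm [-1.1  1.  89.5]
```

View pics/g4.png

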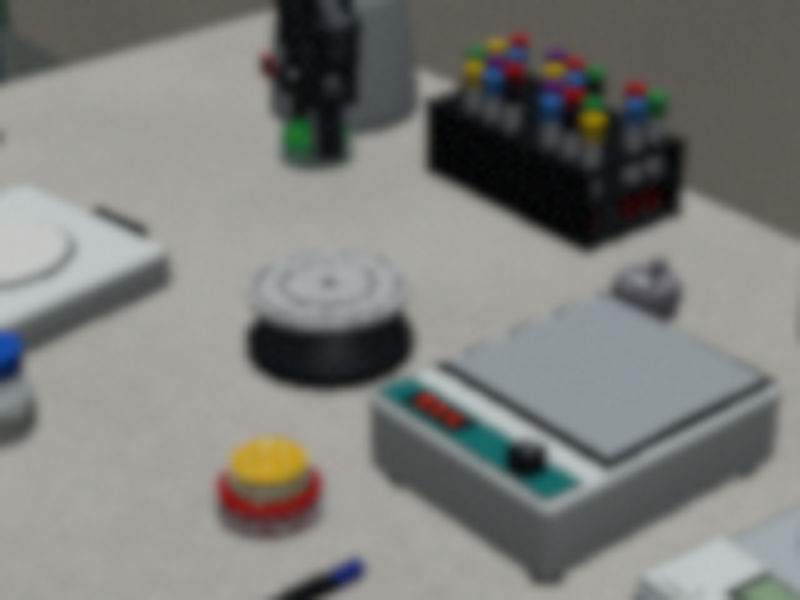

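View pics/g3.png

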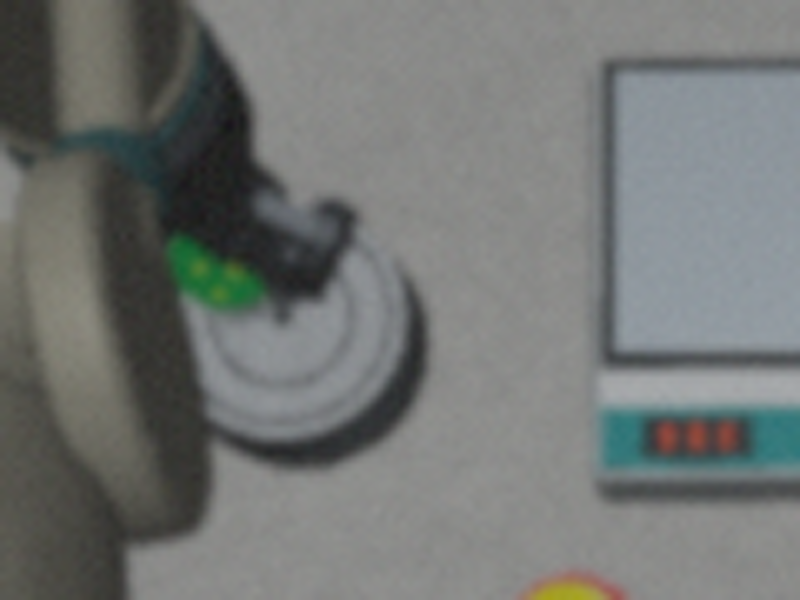

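```bash
python3 - <<'E'
from h import *
print(plane("side",295.3,176.1,.048),plane("top",242.1,157.2,.048))
E
```

```text
[0.60405327 0.21151874 0.048     ] [0.59994805 0.21068155 0.048     ]
```

Request:
servo_tool(steps=[[-3, 3, 35, 0, 0, 0], [-3, 3, 60, 0, 0, 0], [-3, 3, 76, 0, 0, 0], [-3, 3, 83, 0, 0, 0], [-3, 3, 86, 0, 0, 0], [-3, 3, 86, 0, 0, 0], [-3, 3, 86, 0, 0, 0]])

```text
clock: 13.1
position: [0.6013, 0.212, 0.0568]
ee_rot: [0.001, 0.208, 0.978, 0.0]
contact_force: [0.1, -0.9, -1.0]
width: 0.0465
```

```bash
python3 to.py 600 211 52
```

```text
t 13.1 pos [601.3 212.   56.8] w 46.5 F [ 0.1 -0.9 -1. ] tilt 0.12 toolx [-0.914  0.406 -0.002]
delta tool mm [ 0.8 -1.5  4.8]
```

Request:
servo_tool(steps=[[1, -1, 2, 0, 0, 0], [1, -1, 3, 0, 0, 0], [1, -1, 4, 0, 0, 0], [1, -1, 4, 0, 0, 0], [1, -1, 4, 0, 0, 0]])

```text
clock: 13.6
position: [0.5992, 0.2117, 0.0524]
ee_rot: [0.0, 0.207, 0.978, 0.0]
contact_force: [-1.7, 0.5, 5.6]
width: 0.0465
```

```bash
python3 to.py; python3 snap.py side g5 250 140 100 75
```

```text
t 13.6 pos [599.2 211.7  52.4] w 46.5 F [-1.7  0.5  5.6] tilt 0.03 toolx [-0.914  0.406 -0.   ]
```

View pics/g5.png

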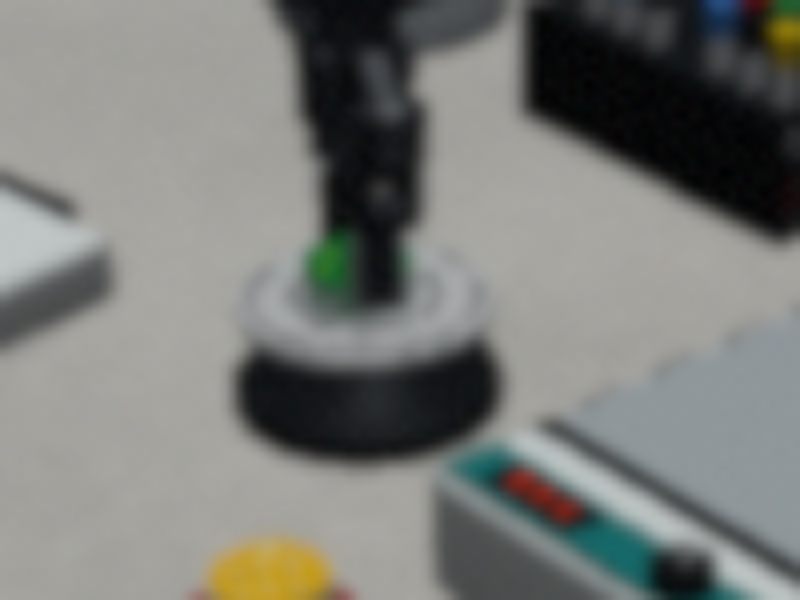

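Green is down on the disc, centred near side (295,174), with 5.6 N of contact. Release.

Request:
servo_tool(steps=[[0, 0, 0, 0, 0, 0], [0, 0, 0, 0, 0, 0], [0, 0, 0, 0, 0, 0], [0, 0, 0, 0, 0, 0], [0, 0, -4, 0, 0, 0], [0, 0, -30, 0, 0, 0], [0, 0, -70, 0, 0, 0], [0, 0, -90, 0, 0, 0]], hand=50)

```text
clock: 14.45
position: [0.6007, 0.2121, 0.145]
ee_rot: [0.002, 0.207, 0.978, 0.001]
contact_force: [0.3, 1.3, -0.5]
width: 0.0687
```

```bash
python3 to.py 467 90 110 467 90 22; python3 snap.py side g6 250 140 100 75
```

```text
t 14.45 pos [600.7 212.1 145. ] w 68.7 F [ 0.3  1.3 -0.5] tilt 0.27 toolx [-0.914  0.406 -0.004]
delta tool mm [  72.9 -165.9   34.2]
delta tool mm [  73.2 -166.2  122.2]
```

View pics/g6.png

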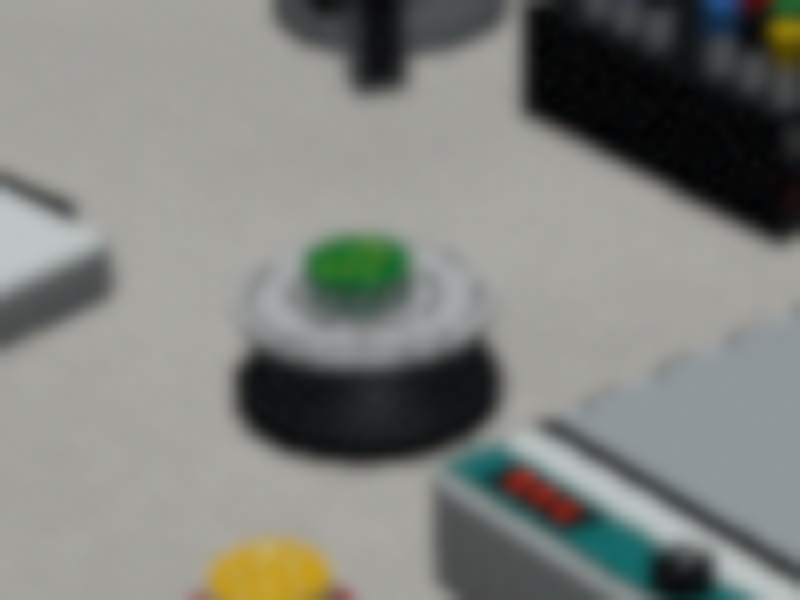

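Green is placed, within about 3 mm of the disc centre in this view. Yellow is next.

Request:
servo_tool(steps=[[18, -41, 0, 0, 0, 0], [36, -82, 0, 0, 0, 0], [54, -123, 10, 0, 0, 0], [72, -164, 35, 0, 0, 0], [73, -166, 70, 0, 0, 0], [73, -166, 100, 0, 0, 0], [73, -166, 112, 0, 0, 0], [73, -166, 112, 0, 0, 0]])

```text
clock: 15.3
position: [0.4632, 0.0893, 0.0278]
ee_rot: [-0.002, 0.208, 0.978, -0.001]
contact_force: [-1.1, -0.5, -0.1]
width: 0.0686
```

Request:
servo_tool(steps=[[0, 0, 2, 0, 0, 0], [0, 0, 4, 0, 0, 0], [0, 0, 4, 0, 0, 0]])

```text
clock: 15.6
position: [0.4657, 0.0897, 0.0262]
ee_rot: [0.001, 0.207, 0.978, 0.0]
contact_force: [-0.2, 0.4, -0.2]
width: 0.0686
```

```bash
python3 to.py 468 89.5 22.5; python3 snap.py side y1 230 170 100 75
```

```text
t 15.6 pos [465.7  89.7  26.2] w 68.6 F [-0.2  0.4 -0.2] tilt 0.08 toolx [-0.914  0.406 -0.001]
delta tool mm [-2.1  0.7  3.7]
```

View pics/y1.png

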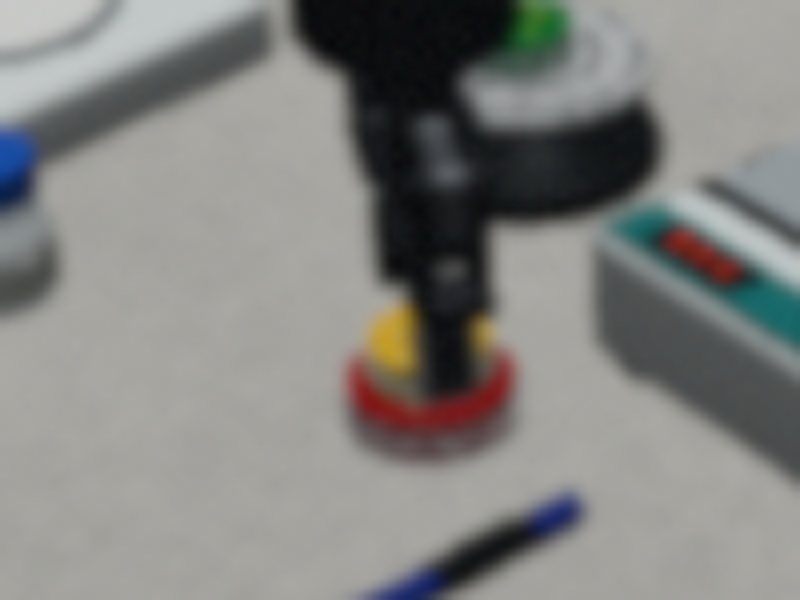

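Request:
servo_tool(steps=[[-2, 0, 3, 0, 0, 0], [-2, 0, 3, 0, 0, 0], [-2, 0, 3, 0, 0, 0]])

```text
clock: 15.95
position: [0.4671, 0.0887, 0.0227]
ee_rot: [0.0, 0.207, 0.978, 0.0]
contact_force: [-0.1, -0.4, -0.3]
width: 0.0687
```

Request:
servo_tool(steps=[[0, 0, 0, 0, 0, 0], [0, 0, 0, 0, 0, 0], [0, 0, 0, 0, 0, 0], [0, 0, 0, 0, 0, 0], [0, 0, 0, 0, 0, 0], [0, 0, 0, 0, 0, 0]], hand=170, grip_force=25)

```text
clock: 16.55
position: [0.467, 0.0888, 0.0229]
ee_rot: [0.0, 0.207, 0.978, 0.0]
contact_force: [-0.6, -0.3, 6.4]
width: 0.0469
```

```bash
python3 to.py 643.5 6 150; python3 snap.py side y2 230 170 100 75
```

```text
t 16.55 pos [467.   88.8  22.9] w 46.9 F [-0.6 -0.3  6.4] tilt 0.02 toolx [-0.914  0.406 -0.   ]
delta tool mm [-194.9   -4.  -127. ]
```

View pics/y2.png

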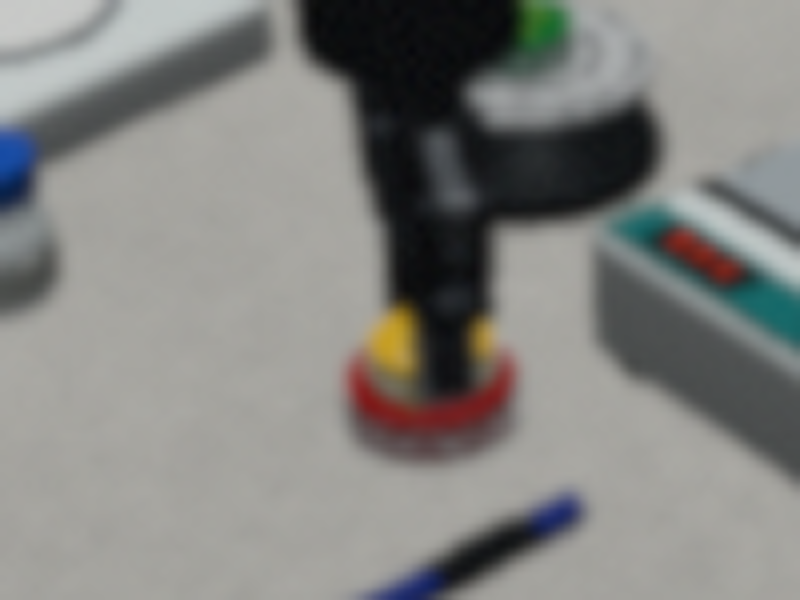

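Request:
servo_tool(steps=[[0, 0, -4, 0, 0, 0], [0, 0, -14, 0, 0, 0], [0, 0, -40, 0, 0, 0], [0, 0, -85, 0, 0, 0], [0, 0, -115, 0, 0, 0], [-35, -1, -120, 0, 0, 0], [-80, -2, -120, 0, 0, 0], [-120, -3, -120, 0, 0, 0]], grip_force=30)

```text
clock: 17.4
position: [0.5773, 0.0367, 0.1442]
ee_rot: [0.002, 0.207, 0.978, 0.0]
contact_force: [-0.5, -0.3, -0.1]
width: 0.0464
```

Request:
servo_tool(steps=[[-40, -1, 0, 0, 0, 0], [-70, -1, 0, 0, 0, 0], [-75, -1, 15, 0, 0, 0], [-75, -1, 45, 0, 0, 0], [-75, -1, 60, 0, 0, 0], [-75, -1, 66, 0, 0, 0], [-75, -1, 68, 0, 0, 0], [-75, -1, 68, 0, 0, 0]])

```text
clock: 18.2
position: [0.6436, 0.0062, 0.0752]
ee_rot: [0.0, 0.207, 0.978, 0.0]
contact_force: [0.4, -0.2, 0.3]
width: 0.0465
```

Request:
servo_tool(steps=[[0, 0, 0, 0, 0, 0]])

```text
clock: 18.3
position: [0.6442, 0.0061, 0.0758]
ee_rot: [0.001, 0.207, 0.978, 0.0]
contact_force: [0.5, -0.0, 0.2]
width: 0.0462
```

```bash
python3 to.py 643.5 6 68; python3 snap.py side y3 280 140 140 105;  python3 snap.py top y4 270 100 100 100
```

```text
t 18.3 pos [644.2   6.1  75.8] w 46.2 F [ 0.5 -0.   0.2] tilt 0.12 toolx [-0.914  0.406 -0.002]
delta tool mm [ 0.6 -0.3  7.8]
```

View pics/y3.png

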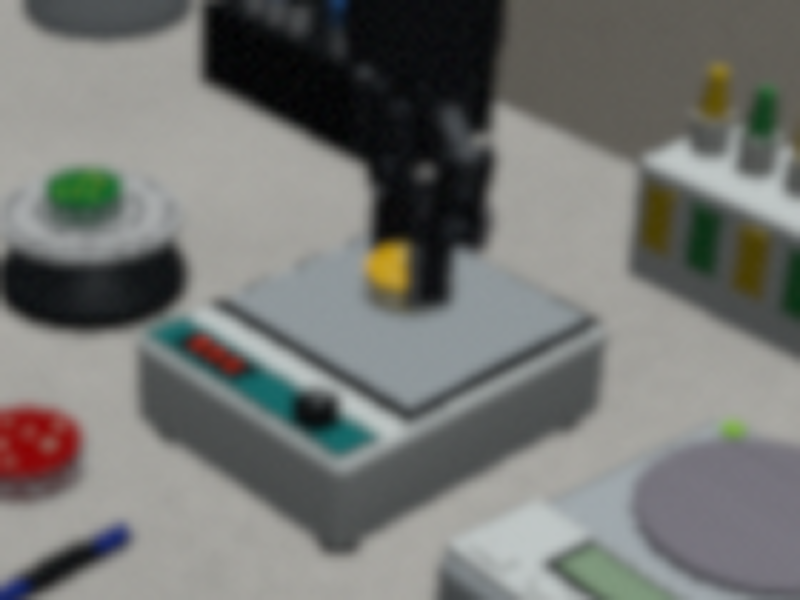

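Request:
servo_tool(steps=[[0, 0, 3, 0, 0, 0], [0, 0, 5, 0, 0, 0], [0, 0, 7, 0, 0, 0], [0, 0, 7, 0, 0, 0], [0, 0, 7, 0, 0, 0]])

```text
clock: 18.9
position: [0.6435, 0.006, 0.068]
ee_rot: [0.0, 0.207, 0.978, 0.0]
contact_force: [-1.3, 0.6, 4.3]
width: 0.0465
```

```bash
python3 to.py 643.5 6 68
```

```text
t 18.9 pos [643.5   6.   68. ] w 46.5 F [-1.3  0.6  4.3] tilt 0.01 toolx [-0.914  0.406 -0.   ]
delta tool mm [ 0. -0.  0.]
```

Request:
servo_tool(steps=[[0, 0, 0, 0, 0, 0], [0, 0, 0, 0, 0, 0], [0, 0, 0, 0, 0, 0], [0, 0, 0, 0, 0, 0], [0, 0, -4, 0, 0, 0], [0, 0, -30, 0, 0, 0], [0, 0, -65, 0, 0, 0], [0, 0, -80, 0, 0, 0]], hand=30)

```text
clock: 19.7
position: [0.6453, 0.0058, 0.1511]
ee_rot: [0.003, 0.207, 0.978, 0.0]
contact_force: [-0.5, -0.0, 0.1]
width: 0.0756
```

```bash
python3 to.py; python3 snap.py side y5 280 140 140 105; python3 - <<'E'
from fit import *
im={}
for n in("top","side"): im[n]=cams.get_image(n)[0].astype(float)
cv2.imwrite("pics/y6.png",im["top"][100:260,120:520,::-1].astype(np.uint8).repeat(2,0).repeat(2,1))
for n in im: 
  print(n,'red',*fit(im,n,(.467,.089),.0305,.018))
  print(n,'black',*fit(im,n,(.462,-.122),.0305,.018))
  print(n,'yellow',*fit(im,n,(.643,.006),.0225,.079))
  print(n,'green',*fit(im,n,(.600,.211),.0225,.064))
E
```

```text
t 19.7 pos [645.3   5.8 151.1] w 75.6 F [-0.5 -0.   0.1] tilt 0.31 toolx [-0.914  0.406 -0.005]
top red 3.9 [451.2 101.4]
top black 183.4 [ 459.2 -121.6]
top yellow 17.0 [628.2  -1.6]
top green 80.8 [596.6 211.8]
side red 127.3 [465.8  84.2]
side black 228.7 [ 459.8 -124.8]
side yellow 89.0 [645.    3.8]
side green 114.8 [596.6 206.8]
```

View pics/y5.png

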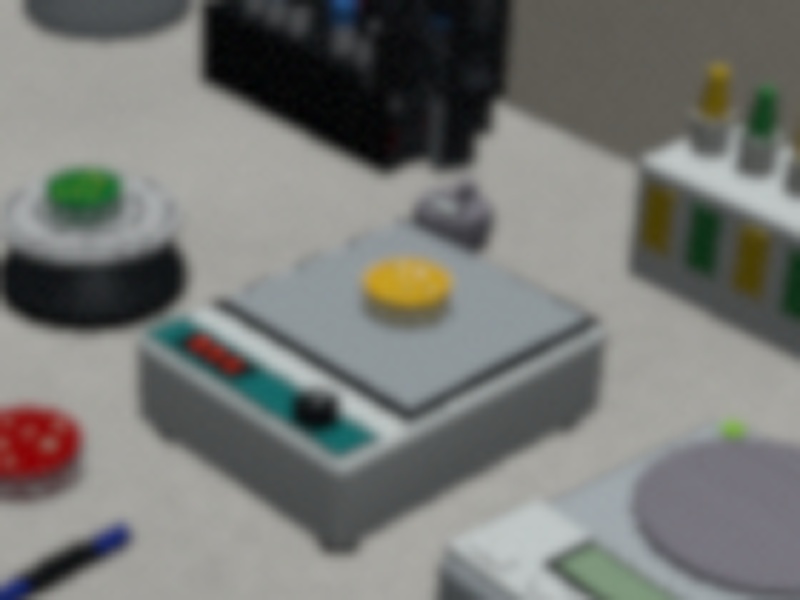

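View pics/y6.png

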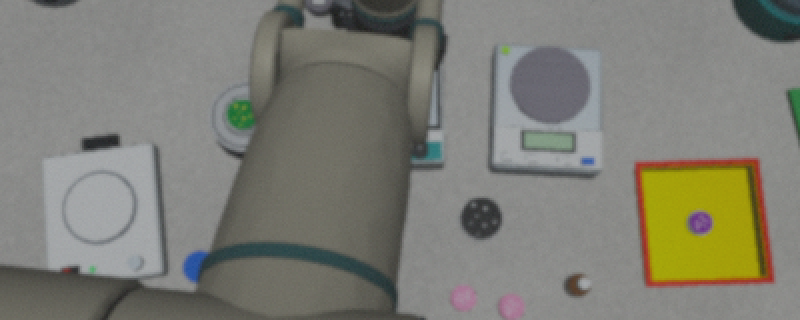

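Yellow is centred on the plate at side (351,192). Black is next, at about (459.5,-123).

Request:
servo_tool(steps=[[23, -38, 0, 0, 0, 0], [46, -76, 0, 0, 0, 0], [69, -114, 0, 0, 0, 0], [92, -152, 0, 0, 0, 0], [116, -193, 10, 0, 0, 0], [116, -193, 45, 0, 0, 0], [116, -193, 70, 0, 0, 0], [116, -193, 70, 0, 0, 0]], hand=0)

```text
clock: 20.65
position: [0.4551, -0.1221, 0.0739]
ee_rot: [-0.005, 0.208, 0.978, 0.001]
contact_force: [-1.7, 0.4, 0.0]
width: 0.0856
```

Request:
servo_tool(steps=[[0, 0, 20, 0, 0, 0], [0, 0, 40, 0, 0, 0], [0, 0, 55, 0, 0, 0], [0, 0, 62, 0, 0, 0], [0, 0, 62, 0, 0, 0], [0, 0, 62, 0, 0, 0]])

```text
clock: 21.25
position: [0.4598, -0.1234, 0.0161]
ee_rot: [0.0, 0.207, 0.978, -0.0]
contact_force: [0.1, -0.3, -1.3]
width: 0.0856
```

```bash
python3 to.py 459.5 -123 3; python3 snap.py side b1 280 200 100 75
```

```text
t 21.25 pos [ 459.8 -123.4   16.1] w 85.6 F [ 0.1 -0.3 -1.3] tilt 0.05 toolx [-0.914  0.405 -0.001]
delta tool mm [ 0.5  0.3 13.1]
```

View pics/b1.png

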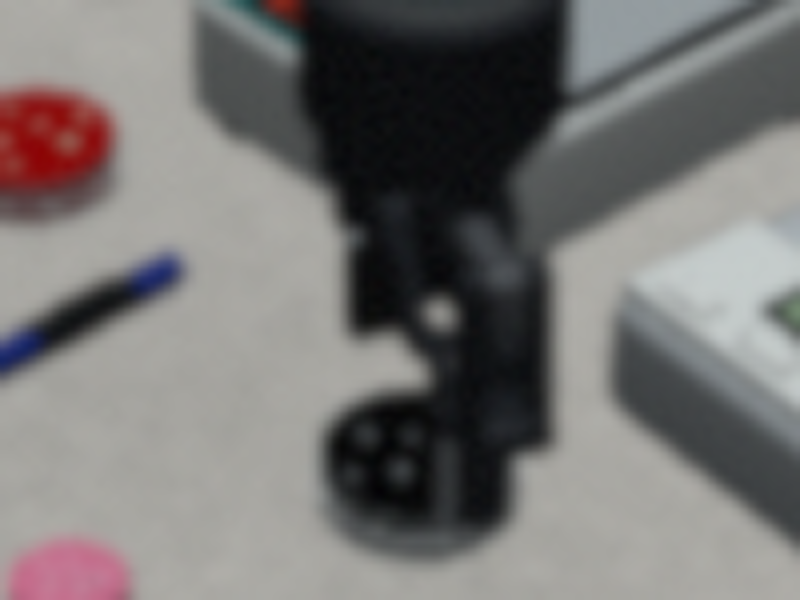

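Request:
servo_tool(steps=[[0, 0, 6, 0, 0, 0], [0, 0, 10, 0, 0, 0], [0, 0, 12, 0, 0, 0], [0, 0, 12, 0, 0, 0], [0, 0, 12, 0, 0, 0]])

```text
clock: 21.8
position: [0.4592, -0.1234, 0.0035]
ee_rot: [-0.0, 0.207, 0.978, 0.0]
contact_force: [-1.2, 0.4, -0.7]
width: 0.0853
```

Request:
servo_tool(steps=[[0, 0, 0, 0, 0, 0], [0, 0, 0, 0, 0, 0], [0, 0, 0, 0, 0, 0], [0, 0, 0, 0, 0, 0], [0, 0, 0, 0, 0, 0], [0, 0, 0, 0, 0, 0]], hand=130, grip_force=25)

```text
clock: 22.4
position: [0.4594, -0.1234, 0.0041]
ee_rot: [0.0, 0.207, 0.978, -0.0]
contact_force: [-1.2, 1.6, 5.1]
width: 0.0627
```

```bash
python3 to.py 639 -217 150; python3 snap.py side b2 280 200 100 75
```

```text
t 22.4 pos [ 459.4 -123.4    4.1] w 62.7 F [-1.2  1.6  5.1] tilt 0.03 toolx [-0.914  0.406 -0.001]
delta tool mm [-202.2  -12.6 -145.8]
```

View pics/b2.png

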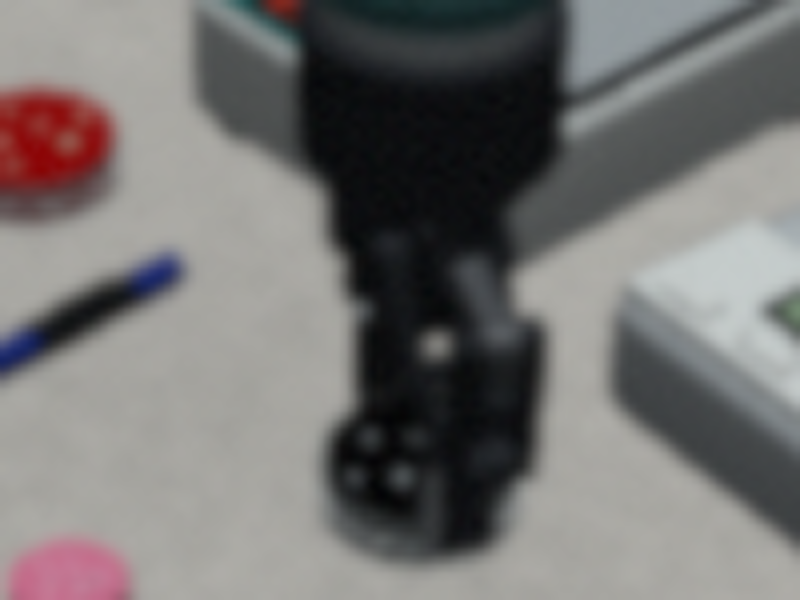

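Request:
servo_tool(steps=[[0, 0, -4, 0, 0, 0], [0, 0, -14, 0, 0, 0], [0, 0, -40, 0, 0, 0], [0, 0, -85, 0, 0, 0], [0, 0, -125, 0, 0, 0], [-20, -1, -135, 0, 0, 0], [-60, -4, -135, 0, 0, 0], [-100, -6, -135, 0, 0, 0]], grip_force=35)

```text
clock: 23.25
position: [0.5492, -0.1699, 0.1406]
ee_rot: [0.001, 0.207, 0.978, -0.0]
contact_force: [0.2, -0.3, -0.6]
width: 0.0621
```

Request:
servo_tool(steps=[[-40, -3, 0, 0, 0, 0], [-80, -5, 0, 0, 0, 0], [-102, -7, 10, 0, 0, 0], [-102, -7, 40, 0, 0, 0], [-102, -7, 58, 0, 0, 0], [-102, -7, 63, 0, 0, 0], [-102, -7, 63, 0, 0, 0], [-102, -7, 63, 0, 0, 0]])

```text
clock: 24.05
position: [0.6393, -0.2175, 0.0769]
ee_rot: [0.001, 0.207, 0.978, -0.0]
contact_force: [-0.2, 0.8, -1.1]
width: 0.0622
```

```bash
python3 to.py 639 -217 70; python3 snap.py side b3 340 190 140 105
```

```text
t 24.05 pos [ 639.3 -217.5   76.9] w 62.2 F [-0.2  0.8 -1.1] tilt 0.12 toolx [-0.914  0.406 -0.002]
delta tool mm [0.5 0.3 6.9]
```

View pics/b3.png

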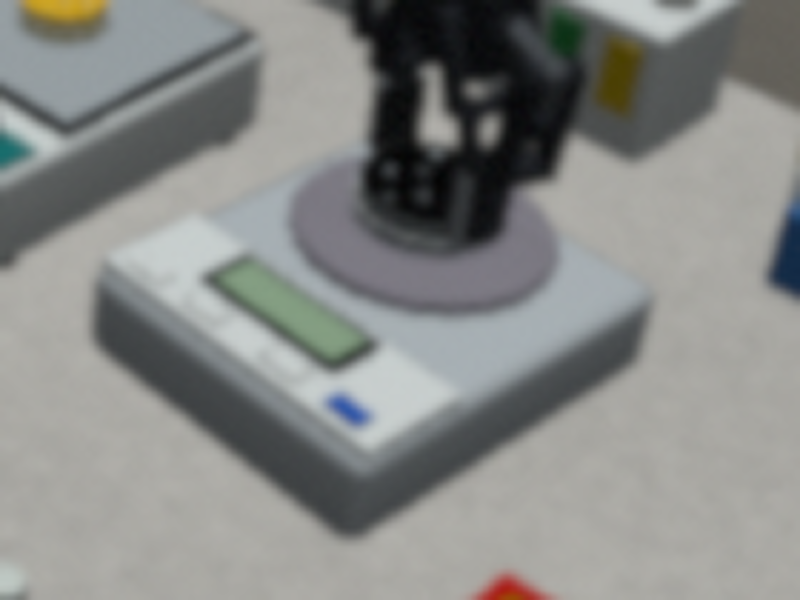

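Request:
servo_tool(steps=[[0, 0, 3, 0, 0, 0], [0, 0, 5, 0, 0, 0], [0, 0, 6, 0, 0, 0], [0, 0, 7, 0, 0, 0], [0, 0, 7, 0, 0, 0]])

```text
clock: 24.6
position: [0.6387, -0.2172, 0.0703]
ee_rot: [0.0, 0.207, 0.978, -0.0]
contact_force: [-2.5, 0.5, 6.5]
width: 0.0624
```

```bash
python3 to.py 639 -217 70
```

```text
t 24.6 pos [ 638.7 -217.2   70.3] w 62.4 F [-2.5  0.5  6.5] tilt 0.05 toolx [-0.914  0.406 -0.001]
delta tool mm [-0.2  0.3  0.3]
```

Request:
servo_tool(steps=[[0, 0, 0, 0, 0, 0], [0, 0, 0, 0, 0, 0], [0, 0, 0, 0, 0, 0], [0, 0, 0, 0, 0, 0], [0, 0, -4, 0, 0, 0], [0, 0, -30, 0, 0, 0], [0, 0, -65, 0, 0, 0], [0, 0, -80, 0, 0, 0]], hand=0)

```text
clock: 25.4
position: [0.6402, -0.2179, 0.1521]
ee_rot: [0.003, 0.207, 0.978, -0.001]
contact_force: [0.1, 0.3, -0.6]
width: 0.0857
```

```bash
python3 snap.py side b4 340 190 140 105; python3 - <<'E'
from fit import *
im={}
for n in("top","side"): im[n]=cams.get_image(n)[0].astype(float)
for n in im: 
  print(n,'red',*fit(im,n,(.466,.087),.0305,.018))
  print(n,'yellow',*fit(im,n,(.643,.006),.0225,.079))
  print(n,'black',*fit(im,n,(.639,-.217),.0305,.084))
E
python3 to.py 466 87 100
```

```text
top red 1.4 [481.8  74.6]
top yellow 116.2 [642.6   5.2]
top black 5.3 [ 653.8 -209.6]
side red 130.9 [465.8  84.2]
side yellow 91.6 [645.4   4.2]
side black 176.5 [ 637.2 -220.6]
t 25.55 pos [ 639.2 -217.5  149.9] w 85.7 F [-0.3 -0.2 -0.5] tilt 0.16 toolx [-0.914  0.406 -0.003]
delta tool mm [282.  208.   49.1]
```

View pics/b4.png

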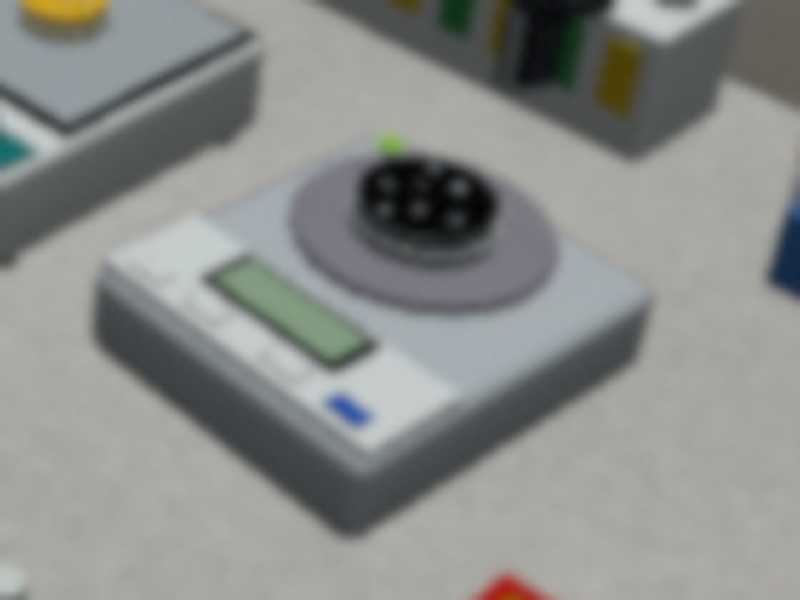

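Black sits centred on the pan at side (415,228). Red is next.

Request:
servo_tool(steps=[[38, 28, 0, 0, 0, 0], [76, 56, 0, 0, 0, 0], [114, 84, 0, 0, 0, 0], [152, 112, 0, 0, 0, 0], [190, 140, 0, 0, 0, 0], [228, 168, 0, 0, 0, 0], [266, 196, 5, 0, 0, 0], [281, 207, 40, 0, 0, 0]])

```text
clock: 26.35
position: [0.465, 0.0889, 0.1099]
ee_rot: [0.002, 0.206, 0.978, 0.001]
contact_force: [1.5, -0.1, -0.9]
width: 0.0858
```

Request:
servo_tool(steps=[[0, 0, 40, 0, 0, 0], [0, 0, 70, 0, 0, 0], [0, 0, 85, 0, 0, 0], [0, 0, 90, 0, 0, 0], [0, 0, 90, 0, 0, 0], [0, 0, 90, 0, 0, 0]])

```text
clock: 26.95
position: [0.4661, 0.0859, 0.0189]
ee_rot: [0.0, 0.207, 0.978, 0.0]
contact_force: [0.5, 0.1, -0.3]
width: 0.0854
```

```bash
python3 to.py 466 86 3; python3 snap.py side r1 230 170 100 75
```

```text
t 26.95 pos [466.1  85.9  18.9] w 85.4 F [ 0.5  0.1 -0.3] tilt 0.04 toolx [-0.914  0.406 -0.001]
delta tool mm [ 0.2 -0.  15.9]
```

View pics/r1.png

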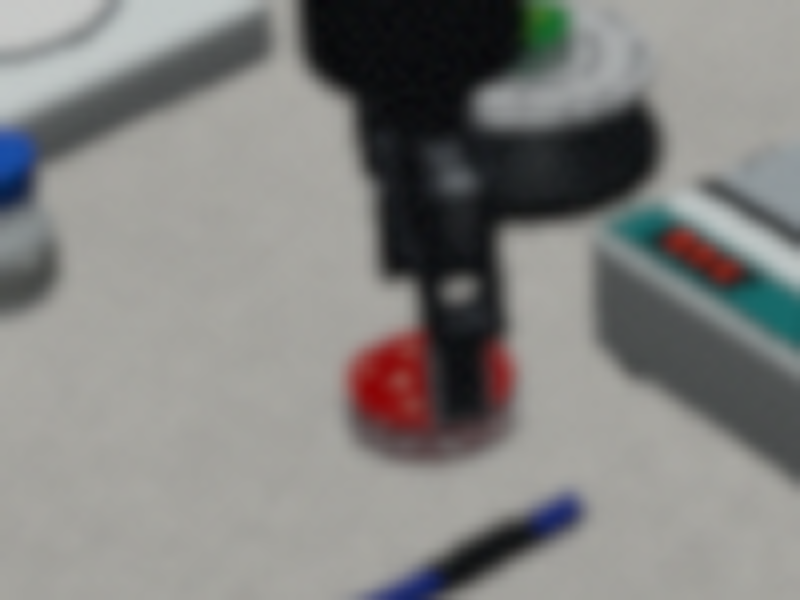

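```bash
python3 - <<'E'
from h import *
t=np.array([.406,.914,0])
for nm,c in(('red',np.array([.466,.0859,0])),('black',np.array([.4598,-.1234,0]))):
    o=(230,170) if nm=='red' else (280,200)
    print(nm,'near tip',(proj("side",c-t*.0427+[0,0,.032])-o)*8,'near tip at z18',(proj("side",c-t*.0427+[0,0,.018])-o)*8,'dish edge top',(proj("side",c-t*.032+[0,0,.018])-o)*8)
E
```

```text
red near tip [447.82017795 413.89246571] near tip at z18 [449.85024232 447.70355733] dish edge top [443.43712891 429.74287758]
black near tip [457.2322621  509.03303741] near tip at z18 [455.9249737  545.46377446] dish edge top [444.28522931 521.07553315]
```

Request:
servo_tool(steps=[[0, 0, 6, 0, 0, 0], [0, 0, 11, 0, 0, 0], [0, 0, 14, 0, 0, 0], [0, 0, 15, 0, 0, 0], [0, 0, 15, 0, 0, 0]])

```text
clock: 27.5
position: [0.4656, 0.086, 0.0034]
ee_rot: [-0.0, 0.207, 0.978, -0.0]
contact_force: [-0.4, -0.1, -0.5]
width: 0.0852
```

Request:
servo_tool(steps=[[0, 0, 0, 0, 0, 0], [0, 0, 0, 0, 0, 0], [0, 0, 0, 0, 0, 0], [0, 0, 0, 0, 0, 0], [0, 0, 0, 0, 0, 0], [0, 0, 0, 0, 0, 0]], hand=130, grip_force=25)

```text
clock: 28.1
position: [0.4661, 0.0861, 0.0041]
ee_rot: [0.0, 0.207, 0.978, 0.0]
contact_force: [-1.0, 0.1, 5.9]
width: 0.0624
```

```bash
python3 to.py 471 410 130; python3 snap.py side r2 230 170 100 75
```

```text
t 28.1 pos [466.1  86.1   4.1] w 62.4 F [-1.   0.1  5.9] tilt 0.05 toolx [-0.914  0.406 -0.001]
delta tool mm [ 126.9  298.1 -125.8]
```

View pics/r2.png

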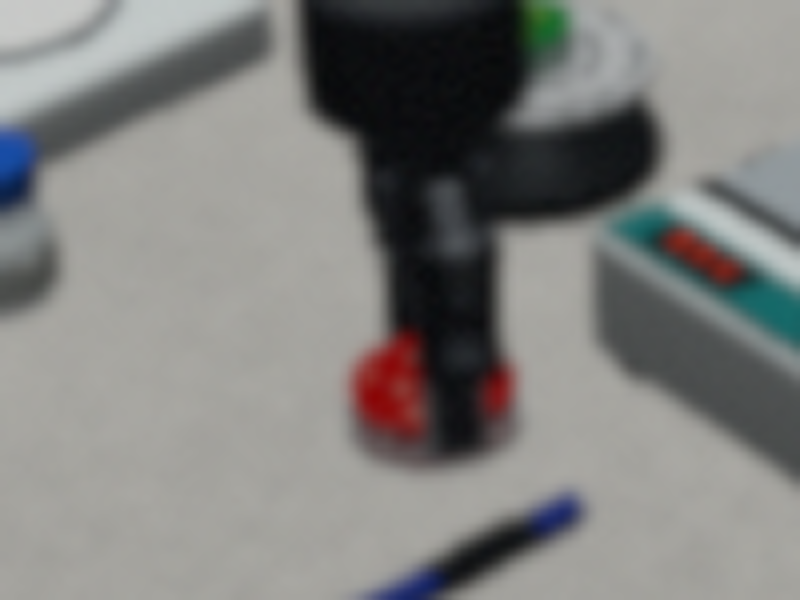

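Request:
servo_tool(steps=[[0, 0, -4, 0, 0, 0], [0, 0, -14, 0, 0, 0], [0, 0, -40, 0, 0, 0], [0, 0, -85, 0, 0, 0], [0, 0, -130, 0, 0, 0], [10, 24, -135, 0, 0, 0], [28, 66, -135, 0, 0, 0], [46, 108, -135, 0, 0, 0]], grip_force=35)

```text
clock: 28.95
position: [0.4679, 0.2042, 0.1401]
ee_rot: [0.001, 0.208, 0.978, 0.001]
contact_force: [0.5, 0.2, -0.7]
width: 0.0621
```

Request:
servo_tool(steps=[[18, 42, 0, 0, 0, 0], [36, 84, 0, 0, 0, 0], [54, 126, 0, 0, 0, 0], [72, 168, 0, 0, 0, 0], [81, 191, 0, 0, 0, 0], [81, 191, 0, 0, 0, 0], [81, 191, 0, 0, 0, 0]])

```text
clock: 29.65
position: [0.4704, 0.4106, 0.1385]
ee_rot: [-0.0, 0.207, 0.978, -0.001]
contact_force: [-0.4, -0.8, -1.1]
width: 0.0623
```

```bash
python3 to.py 472 411 45 472 411 39; python3 snap.py side r3 160 100 160 120; python3 - <<'E'
from fit import *
for n in("side","top"):
    im={n:cams.get_image(n)[0].astype(float)}
    for r in(.046,.048,.05): print(n,r,*fit(im,n,(.470,.410),r,.035))
E
```

```text
t 29.65 pos [470.4 410.6 138.5] w 62.3 F [-0.4 -0.8 -1.1] tilt 0.08 toolx [-0.915  0.405  0.   ]
delta tool mm [-1.3  1.1 93.5]
delta tool mm [-1.3  1.1 99.5]
side 0.046 41.8 [475.4 413.2]
side 0.048 33.0 [476.4 415.2]
side 0.05 21.1 [474.8 412. ]
top 0.046 56.7 [470.8 410.6]
top 0.048 33.9 [471.6 411.8]
top 0.05 17.0 [469.4 406.8]
```

View pics/r3.png

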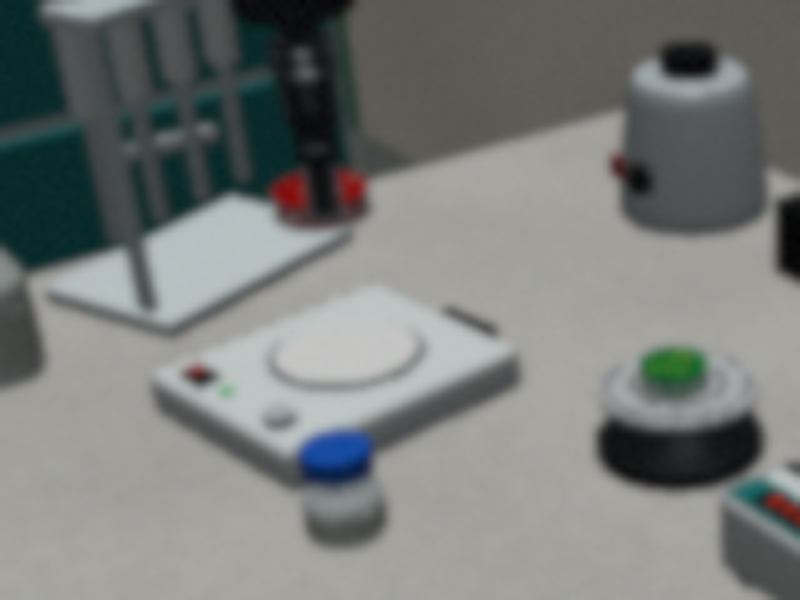

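Request:
servo_tool(steps=[[-1, 1, 35, 0, 0, 0], [-1, 1, 65, 0, 0, 0], [-1, 1, 82, 0, 0, 0], [-1, 1, 90, 0, 0, 0], [-1, 1, 94, 0, 0, 0], [-1, 1, 94, 0, 0, 0], [-1, 1, 94, 0, 0, 0]])

```text
clock: 30.5
position: [0.4731, 0.4116, 0.0458]
ee_rot: [0.001, 0.208, 0.978, 0.001]
contact_force: [0.5, -0.4, -0.6]
width: 0.0623
```

```bash
python3 to.py 472 411 39
```

```text
t 30.5 pos [473.1 411.6  45.8] w 62.3 F [ 0.5 -0.4 -0.6] tilt 0.13 toolx [-0.914  0.406 -0.001]
delta tool mm [ 0.8 -1.   6.8]
```

Request:
servo_tool(steps=[[0, 0, 3, 0, 0, 0], [0, 0, 5, 0, 0, 0], [0, 0, 6, 0, 0, 0], [0, 0, 6, 0, 0, 0], [0, 0, 6, 0, 0, 0]])

```text
clock: 31.0
position: [0.4724, 0.4115, 0.0393]
ee_rot: [0.0, 0.207, 0.978, 0.0]
contact_force: [-0.9, -1.1, 5.7]
width: 0.0623
```

```bash
python3 to.py 472 411 39
```

```text
t 31.0 pos [472.4 411.5  39.3] w 62.3 F [-0.9 -1.1  5.7] tilt 0.04 toolx [-0.914  0.406 -0.   ]
delta tool mm [ 0.2 -0.6  0.3]
```

Request:
servo_tool(steps=[[0, 0, 0, 0, 0, 0], [0, 0, 0, 0, 0, 0], [0, 0, 0, 0, 0, 0], [0, 0, 0, 0, 0, 0], [0, 0, -4, 0, 0, 0], [0, 0, -30, 0, 0, 0], [0, 0, -70, 0, 0, 0], [0, 0, -110, 0, 0, 0]], hand=0)

```text
clock: 31.8
position: [0.4719, 0.411, 0.1494]
ee_rot: [-0.001, 0.207, 0.978, -0.001]
contact_force: [0.4, 0.8, 0.0]
width: 0.0852
```

Request:
servo_tool(steps=[[40, 0, 0, 0, 0, 0], [80, 0, 0, 0, 0, 0], [120, 0, 0, 0, 0, 0], [150, 0, 0, 0, 0, 0], [150, 0, 0, 0, 0, 0], [150, 0, 0, 0, 0, 0]])

```text
clock: 32.4
position: [0.335, 0.4725, 0.149]
ee_rot: [0.001, 0.207, 0.978, 0.0]
contact_force: [0.3, -0.6, 0.6]
width: 0.085
```

```bash
python3 - <<'E'
from fit import *
im={}
for n in("top","side"): im[n]=cams.get_image(n)[0].astype(float)
_,d=cams.get_image("top"); P=pts("top",d)
I=im["top"][100:260,120:520,::-1].astype(np.uint8); J=im["side"][140:400,180:520,::-1].astype(np.uint8)
cv2.imwrite("pics/end_top.png",cv2.resize(I,None,fx=2,fy=2,interpolation=cv2.INTER_CUBIC)); cv2.imwrite("pics/end_side.png",cv2.resize(J,None,fx=2.2,fy=2.2,interpolation=cv2.INTER_CUBIC))
for k,c,r,z in(('red',(.472,.411),.0305,.053),('black',(.639,-.217),.0305,.084),('green',(.6,.211),.0225,.064),('yellow',(.6435,.006),.0225,.079),('violet',(.455,-.43),.0165,.018)):
  m=(d>0)&(np.hypot(P[...,0]-c[0],P[...,1]-c[1])<r*.7); q=P[m]
  print(k,[fit(im,n,c,r,z) for n in im],'z med/sd',np.round([np.median(q[:,2])*1000,q[:,2].std()*1000],1),'expect',z*1000)
E
python3 to.py
```

```text
red [(np.float64(188.9), array([469.6, 407.8])), (np.float64(124.1), array([470.6, 402.4]))] z med/sd [52.   1.7] expect 53.0
black [(np.float64(120.0), array([ 637.2, -217.4])), (np.float64(170.6), array([ 637.2, -220.6]))] z med/sd [82.7  1.9] expect 84.0
green [(np.float64(118.2), array([596.4, 211.2])), (np.float64(113.8), array([597., 207.]))] z med/sd [62.8  1.9] expect 64.0
yellow [(np.float64(104.8), array([642.9,   5.2])), (np.float64(88.5), array([645.1,   3.8]))] z med/sd [78.2  1.8] expect 79.0
violet [(np.float64(189.3), array([ 453.4, -428.2])), (np.float64(215.8), array([ 454.6, -432.2]))] z med/sd [17.1  2. ] expect 18.0
t 32.55 pos [336.4 471.9 148.7] w 85.3 F [ 0.1  0.1 -0.2] tilt 0.05 toolx [-0.914  0.407 -0.001]
```

View pics/end_top.png

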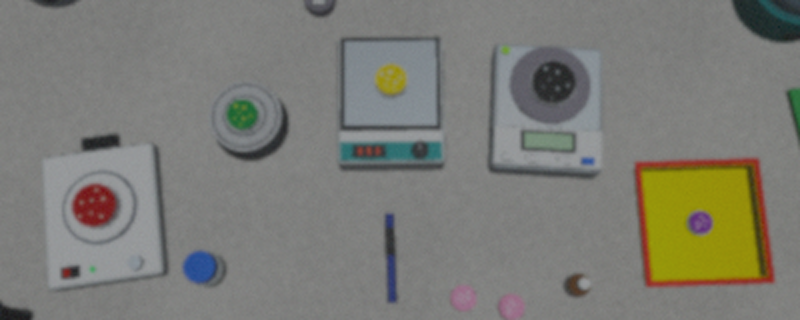

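View pics/end_side.png

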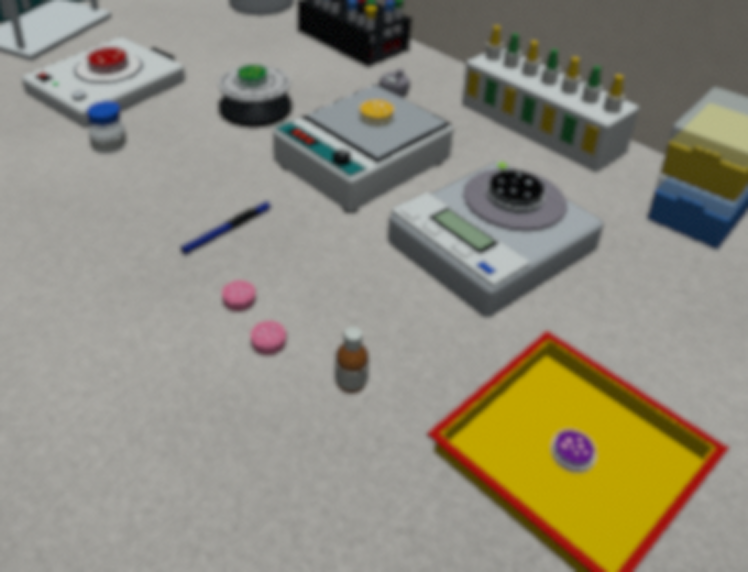

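```bash
python3 - <<'E'
from h import *
for n,(u,v,w,h) in(("side",(180,150,80,60)),("top",(130,160,80,60))):
    p=cams.get_image(n)[0]; f=10
    I=cv2.resize(p[v:v+h,u:u+w,::-1],None,fx=f,fy=f,interpolation=cv2.INTER_CUBIC)
    def ring(c,r,z,col):
        q=[((proj(n,[c[0]+r*np.cos(t),c[1]+r*np.sin(t),z])-(u,v)+.5)*f) for t in np.linspace(0,6.28,80)]
        cv2.polylines(I,[np.array(q).astype(np.int32)],True,col,1)
    ring((.4715,.411),.048,.035,(255,0,0)); ring((.4715,.411),.015,.053,(0,255,0)); ring((.470,.408),.032,.053,(255,255,0)); ring((.470,.408),.032,.035,(0,255,255))
    cv2.imwrite(f"pics/rc_{n}.png",I)
E
```

```text
(no output)
```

View pics/rc_side.png

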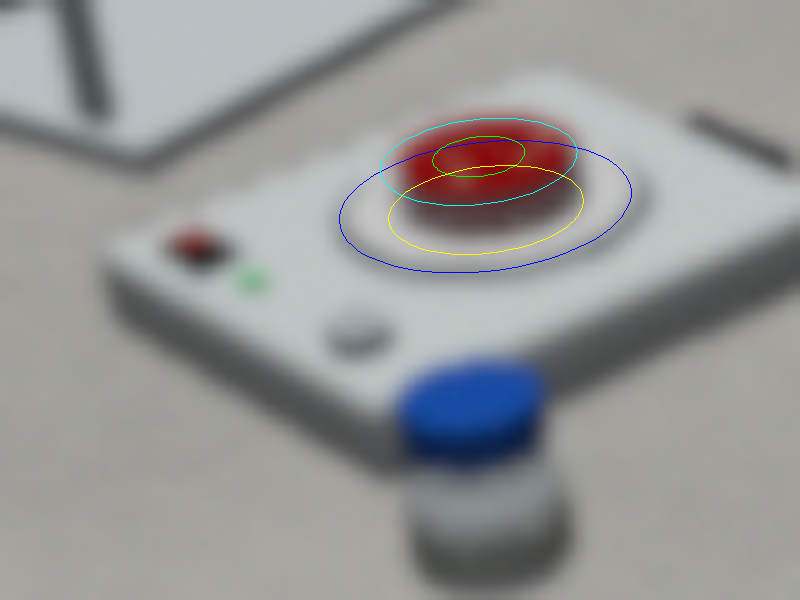

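View pics/rc_top.png

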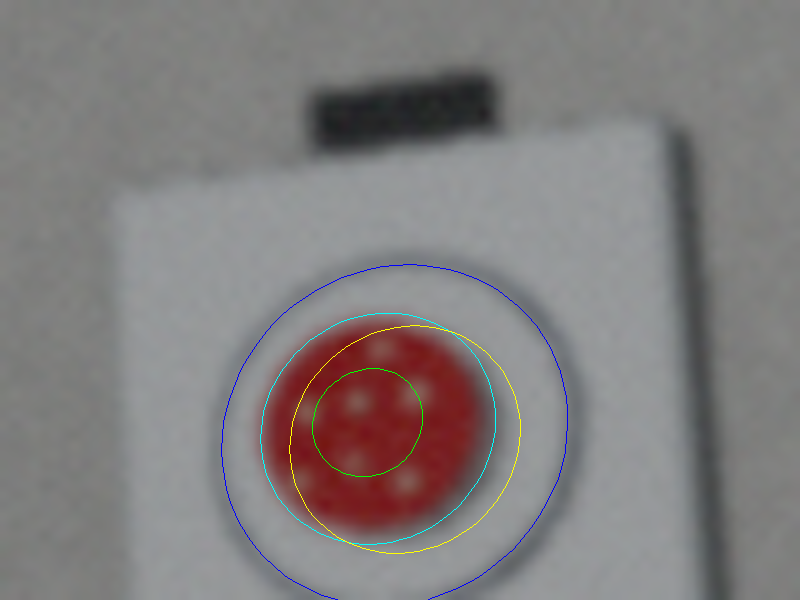

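All five dishes check out, and in both views the red dish is inside the 15 mm tolerance ring. Handing in.

```bash
python3 -c "
from rig import sign_off
print(sign_off())"
```

```text
the job is handed in; nothing more can be done
None
```

I unstacked the dishes in the order violet, green, yellow, black, red and set all five on their targets. I handed the job in at about 33 s of arm time. The hand-in gives no verdict.

**Placing:** Each dish was lowered until the wrist felt about 3–6 N, then released. The gripper then retracted clear of everything, and I left both pink look-alikes alone.

**Last checks (top camera):** These are the distances from each dish's centre to the target centre I had measured:

| Dish | Target | Off centre |
|---|---|---|
| Red | light box window | about 3 mm |
| Black | balance pan | about 2 mm |
| Green | turntable | about 4 mm |
| Yellow | warming plate | about 1–2 mm |
| Violet | discard tray | about 2 mm |

The top-camera depth heights are within about 1.5 mm of what each dish should read on its surface. All five look level in both pictures.

**What disagreed:**
- **Side camera:** its automatic fits put the dishes a few mm lower in y than the top camera did.
- **Red dish:** the side fits of the dish and of the window differ by about 12 mm, close to the 15 mm limit. That window fit was weak. With both outlines drawn over the side and top pictures, red sits near the middle of the window, so I trusted the top view.
- **Turntable:** its automatic edge fits failed, so I took its centre from the hand-read centre dot, which agrees with the depth measurement.

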